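Stopper the ink bottles after print class

TASK

The print class is over: put each stopper that lies on the table into the bottle whose neck it fits, the largest first and the smallest last, each one finished before the next is begun. Every stopper lies on its side, so first lay it on the sloping block with its plug downhill against the ledge and let go; then take it afresh by the end of its head, turn it upright and lower it into its bottle until the head sits flat on the rim. Leave a bottle open if its stopper is missing, keep the bottles standing, and do not push the tubes, roller and other things on the table about.

Things in the scene. Friction and masses are not known exactly. Their poses are not given: they have to be found in the camera images.
- stopper_largest: largest stopper (may be absent), 180 g: square wooden head 60 x 60 x 55 mm long with an 8 mm domed end, and a black tapered round plug 40 mm long, 50 mm across at the head, 36 at the tip. Origin on its axis at the shoulder between plug and head; x runs along it towards the domed end (plug to -x), y and z square to the head's faces. Starts lying on a head face, axis level.
- stopper_second: second-largest stopper (may be absent), 140 g: square wooden head 52 x 52 x 55 mm long with an 8 mm domed end, and a black tapered round plug 40 mm long, 42 mm across at the head, 30 at the tip. Origin on its axis at the shoulder between plug and head; x runs along it towards the domed end (plug to -x), y and z square to the head's faces. Starts lying on a head face, axis level.
- stopper_third: third-largest stopper (may be absent), 100 g: square wooden head 44 x 44 x 55 mm long with an 8 mm domed end, and a black tapered round plug 40 mm long, 34 mm across at the head, 24 at the tip. Origin on its axis at the shoulder between plug and head; x runs along it towards the domed end (plug to -x), y and z square to the head's faces. Starts lying on a head face, axis level.
- stopper_smallest: smallest stopper (may be absent), 70 g: square wooden head 36 x 36 x 55 mm long with an 8 mm domed end, and a black tapered round plug 40 mm long, 26 mm across at the head, 18 at the tip. Origin on its axis at the shoulder between plug and head; x runs along it towards the domed end (plug to -x), y and z square to the head's faces. Starts lying on a head face, axis level.
- bottle_largest: the largest bottle: upright round grey plastic bottle, loose but heavy (0.85 kg), 96 mm across, 130 mm tall, with an open round neck, bore 56 mm and 48 mm deep, 66 mm across outside. It takes the largest stopper with 3 mm clearance all round. Origin at the centre of its underside, z up.
- rim_largest (a point): centre of the mouth of the largest bottle, level with its rim; when the stopper is home the shoulder of its head rests on this rim, so the stopper's origin is here.
- bottle_second: the second-largest bottle: upright round grey plastic bottle, loose but heavy (0.85 kg), 88 mm across, 124 mm tall, with an open round neck, bore 48 mm and 48 mm deep, 58 mm across outside. It takes the second-largest stopper with 3 mm clearance all round. Origin at the centre of its underside, z up.
- rim_second (a point): centre of the mouth of the second-largest bottle, level with its rim; when the stopper is home the shoulder of its head rests on this rim, so the stopper's origin is here.
- bottle_third: the third-largest bottle: upright round grey plastic bottle, loose but heavy (0.85 kg), 80 mm across, 117 mm tall, with an open round neck, bore 40 mm and 48 mm deep, 50 mm across outside. It takes the third-largest stopper with 3 mm clearance all round. Origin at the centre of its underside, z up.
- rim_third (a point): centre of the mouth of the third-largest bottle, level with its rim; when the stopper is home the shoulder of its head rests on this rim, so the stopper's origin is here.
- bottle_smallest: the smallest bottle: upright round grey plastic bottle, loose but heavy (0.85 kg), 72 mm across, 110 mm tall, with an open round neck, bore 32 mm and 48 mm deep, 42 mm across outside. It takes the smallest stopper with 3 mm clearance all round. Origin at the centre of its underside, z up.
- rim_smallest (a point): centre of the mouth of the smallest bottle, level with its rim; when the stopper is home the shoulder of its head rests on this rim, so the stopper's origin is here.
- block: fixed angled block: plywood ramp 110 mm wide sloping at 45 degrees, with a dark wooden ledge across its foot, square to the slope and standing 30 mm out of it. Origin: base centre on the table; x level towards uphill, y across, z up. Slope 85 mm long from ledge to top edge (90 mm up). A stopper with its plug tip on the ledge overhangs the top edge by 18 mm.
- slope_foot (a point): middle of the line where the slope meets the ledge: 35 mm to -x of the block's origin and 30 mm up.
- tube_a: a paint tube, 100 mm, lying flat; a bystander. Origin underneath, near its centre.
- tube_b: a paint tube, 110 mm, lying flat; a bystander. Origin underneath, near its centre.
- brayer: an ink roller with a black handle, about 180 mm long, 40 mm high; a bystander. Origin underneath, near its centre.
- sponge: a grey sponge block 75 x 50 x 30 mm; a bystander. Origin underneath, near its centre.
- scraper: a blue plastic scraper 90 x 100 mm, 8 mm thick; a bystander. Origin underneath, near its centre.
- tape: a roll of tape, 84 mm across, 22 mm high; a bystander. Origin underneath, near its centre.
Mind the look-alikes: they are no part of the job. What is shaped like the stopper_second but purple is not meant.

How it is judged:
On the way, in this order (a step that is already met when the one before it is completed fails the run):
1. the largest stopper rests on the sloping block, plug downhill against the ledge, let go (x of stopper_largest in the frame of block between -0.0429289 and -0.0129289 m and z of stopper_largest in the frame of block between 0.0664975 and 0.0924975 m and y of stopper_largest in the frame of block between -0.05 and 0.05 m and angle between stopper_largest's own x axis and vertical between 0.6 and 0.97 rad and angle between the x axis of stopper_largest and the y axis of block, either way round above 1.25 rad and contact force between stopper_largest and block above 0.1 N and contact force between stopper_largest and the fingers below 0.05 N and linear speed of stopper_largest below 0.03 m/s), for 0.3 s.
2. the largest stopper sits fully home in the largest bottle, let go (horizontal distance between stopper_largest and rim_largest below 0.007 m and z of stopper_largest in the frame of rim_largest between -0.006 and 0.005 m and angle between stopper_largest's own x axis and vertical below 0.12 rad and contact force between stopper_largest and the fingers below 0.05 N and linear speed of stopper_largest below 0.03 m/s), for 0.3 s.
3. the second-largest stopper rests on the sloping block, plug downhill against the ledge, let go (x of stopper_second in the frame of block between -0.0401005 and -0.0101005 m and z of stopper_second in the frame of block between 0.063669 and 0.089669 m and y of stopper_second in the frame of block between -0.05 and 0.05 m and angle between stopper_second's own x axis and vertical between 0.6 and 0.97 rad and angle between the x axis of stopper_second and the y axis of block, either way round above 1.25 rad and contact force between stopper_second and block above 0.1 N and contact force between stopper_second and the fingers below 0.05 N and linear speed of stopper_second below 0.03 m/s), for 0.3 s.
4. the second-largest stopper sits fully home in the second-largest bottle, let go (horizontal distance between stopper_second and rim_second below 0.007 m and z of stopper_second in the frame of rim_second between -0.006 and 0.005 m and angle between stopper_second's own x axis and vertical below 0.12 rad and contact force between stopper_second and the fingers below 0.05 N and linear speed of stopper_second below 0.03 m/s), for 0.3 s.
5. the third-largest stopper rests on the sloping block, plug downhill against the ledge, let go (x of stopper_third in the frame of block between -0.0372721 and -0.00727208 m and z of stopper_third in the frame of block between 0.0608406 and 0.0868406 m and y of stopper_third in the frame of block between -0.05 and 0.05 m and angle between stopper_third's own x axis and vertical between 0.6 and 0.97 rad and angle between the x axis of stopper_third and the y axis of block, either way round above 1.25 rad and contact force between stopper_third and block above 0.1 N and contact force between stopper_third and the fingers below 0.05 N and linear speed of stopper_third below 0.03 m/s), for 0.3 s.
6. the third-largest stopper sits fully home in the third-largest bottle, let go (horizontal distance between stopper_third and rim_third below 0.007 m and z of stopper_third in the frame of rim_third between -0.006 and 0.005 m and angle between stopper_third's own x axis and vertical below 0.12 rad and contact force between stopper_third and the fingers below 0.05 N and linear speed of stopper_third below 0.03 m/s), for 0.3 s.
7. the smallest stopper rests on the sloping block, plug downhill against the ledge, let go (x of stopper_smallest in the frame of block between -0.0344437 and -0.00444365 m and z of stopper_smallest in the frame of block between 0.0580122 and 0.0840122 m and y of stopper_smallest in the frame of block between -0.05 and 0.05 m and angle between stopper_smallest's own x axis and vertical between 0.6 and 0.97 rad and angle between the x axis of stopper_smallest and the y axis of block, either way round above 1.25 rad and contact force between stopper_smallest and block above 0.1 N and contact force between stopper_smallest and the fingers below 0.05 N and linear speed of stopper_smallest below 0.03 m/s), for 0.3 s.
8. the smallest stopper sits fully home in the smallest bottle, let go (horizontal distance between stopper_smallest and rim_smallest below 0.007 m and z of stopper_smallest in the frame of rim_smallest between -0.006 and 0.005 m and angle between stopper_smallest's own x axis and vertical below 0.12 rad and contact force between stopper_smallest and the fingers below 0.05 N and linear speed of stopper_smallest below 0.03 m/s), for 0.3 s.
At the end, for the whole second after the job is handed in: Every stopper present stands upright (within 0.12 rad) in the bottle of its own size, centred within 7 mm, its shoulder within 5 mm above and 6 mm below the rim, at rest and let go; all bottles upright (within 0.1 rad) (all of step 2 and all of step 4 and all of step 6 and all of step 8 and angle between each of bottle_largest, bottle_second, bottle_third, bottle_smallest's own z axis and vertical below 0.1 rad); the robot touches nothing.
It fails at once if a bottle is tipped over (angle between any of bottle_largest, bottle_second, bottle_third, bottle_smallest's own z axis and vertical above 0.6 rad).
It fails at once if a bystander is pushed more than 50 mm (distance of any of tube_a, tube_b, brayer, sponge, scraper, tape from where it was at the start of the episode above 0.05 m).
Of stopper_largest, stopper_second, stopper_third, stopper_smallest only 3 to 4 are there at a start; the rules pass over those that are not, and their reading is None.
At some moment in a run one of stopper_largest, stopper_second, stopper_third, stopper_smallest may be knocked a few centimetres aside while the robot is not near it.
Once in a run the grip may slacken for a moment while it holds something.
It also fails if it takes over 210 s, if anything falls off the work surface, if the arm or the gripper's body presses on something with over 40 N, if the wrist force passes 120 N, or if a joint passes its speed limit or range.

ROBOT

A 7-joint arm with a two-finger parallel gripper is mounted at the origin on the work surface. World frame = base frame: x ahead of the robot, y to its left, z up, the work surface at z = 0. Lengths are in m, angles in rad, forces in N, time in s.
With the tool pointing down it reaches from about 0.425 to 0.875 m from the base axis. Payload 8.4 kg.
Tool frame: the origin (TCP) lies at the very end of the fingers, on their centre line; the grasp point (between the pads) lies 19 mm behind it; x points along the fingers, y is the direction in which the jaws open and shut, and the axes are right-handed (so a half turn about x gives the same grasp; the last joint's range is limited). The gripper opens to 87 mm and grips with 3 to 60 N. Pads are 19 mm wide; open, the fingers measure 117 mm over their backs; the gripper's body (75 mm by 190 mm) begins 51 mm behind the grasp point.
Start: joints at [-1.276, 0.333, 0.04, 1.465, -0.013, 1.343, -0.059], TCP at [0.249, 0.6, 0.202] pointing down, gripper open.
Joint ranges: [-2.58, 2.58], [-0.38, 2.09], [-1.3, 1.39], [0.25, 2.4], [-1.5, 4.64], [0.08, 2.09], [-2.65, 2.65]. Speed limits (rad/s): [2.22, 2.22, 2.79, 2.79, 3.14, 3.14, 3.14].

INTERFACE

Orientations are given as a rotation vector (axis times angle).
In Python, from cell import state, optics, r gives the robot as it stands. The module is installed in compiled form; this text tells all that it offers.
- The arm moves only by the shell command python3 -m creep 'ROWS' [OPENING] [FORCE]. ROWS is JSON, one flat list of numbers, 4 for each row, row after row: the shift along the tool's x, y, z in mm, then the turn about the tool's x in degrees. A call has 1 to 20 rows; each row is the pose to reach, as a shift and turn from the pose commanded when the call began, along the tool's axes at that moment; what a row does not reach only later rows make up. A row lasts 1/8 s, in which the tool goes at most 62.5 mm and 10.7 degrees, less where a joint would pass 70% of its speed; a pose out of reach is approached as far as the arm can. A call with a gripper value outside its range is refused whole. OPENING is the opening, from 0 (shut) to 1 (fully open), set as the call begins (- or left out, the last holds). The fingers move at their own pace and stop on an object; FORCE is the grip in N (left out, the last holds). Time passes only in rows, so rows that repeat a pose let the fingers close. It gives the time, the measured TCP pose, the force and the opening at its end, in the units of the state.
- state(): the state, without advancing time (a new reading comes with each control period).
- optics.snapshot(name): name is "scene" or "side" or "wrist"; returns a dict with "frame" (400x640x3 uint8, blue, green, red), "depth" (400x640 float32, m along the optical axis (not along the pixel's ray), 0 where there is no reading), "K" (3x3 intrinsics, pixels), "view" (4x4, takes a point from world to camera coordinates); the wrist camera has in their place "mount" (4x4, takes a point from camera to tool coordinates, whose origin is the TCP and whose axes are the tool frame's). Camera axes: x right, y up, looking along -z (the intrinsics and any distortion apply to the point x, -y, -z); pixel columns grow to the right and rows downward; lengths in m; the calibration is good to about 2 mm. The wrist camera is an equidistant fisheye: a pixel r from the principal point sees the ray r / f radians off the axis. A picture is of the moment at which its call begins: read the wrist's pose just before it.
- r.close_job(): hands the job in, once; it reports no verdict.
The state is a dict: "clock": time; "q": joint angles; "qvel": joint speeds; "effort": joint torques, N m; "position": TCP position; "orientation": TCP orientation; "force": force on the tool from outside, world axes, zero at the start; "wrist_torque": the same for the moment, N m; "finger_gap": finger opening in m.
Only numpy, scipy, OpenCV 4.12 (cv2) and the standard library are available. Lean on these libraries where they do the work, as an engineer would, in place of code of your own. Each camera call takes 0.05 s, during which the arm holds its last target. There are 200 camera calls.

## Working session

There is one attempt and no reset: what is moved stays moved. The work goes in short steps, Python scripts to look and compute and a shell command to move; the robot and the scene stay as the last step left them, time stands still between calls to the robot, and variables do not carry over. Pictures are saved under pics/ and viewed, on a budget of 14 in all, crops included, one or two more only if the job needs it, and the job is handed in when it is done.

```bash
mkdir -p pics; cat > h.py <<'E'
import numpy as np, cv2
from cell import state, optics
from scipy.spatial.transform import Rotation as R
def snap(n):
    st=state(); s=optics.snapshot(n); s['st']=st; return s
def cloud(s):
    """world xyz per pixel (pinhole cameras)"""
    K=s['K'];h,w=s['depth'].shape;u,v=np.meshgrid(np.arange(w),np.arange(h));d=s['depth']
    P=np.stack([(u-K[0,2])/K[0,0]*d,-(v-K[1,2])/K[1,1]*d,-d,np.ones_like(d)],-1)
    return (P@np.linalg.inv(s['view']).T)[...,:3]
def tool(st):
    T=np.eye(4);T[:3,:3]=R.from_rotvec(st['orientation']).as_matrix();T[:3,3]=st['position'];return T
E
python3 - <<'E'
from h import *
np.set_printoptions(precision=4,suppress=True)
st=state();print(st);print(tool(st))
for n in('scene','side','wrist'):
    s=snap(n);cv2.imwrite(f'pics/{n}0.png',s['frame']);np.savez(f'pics/{n}0.npz',**{k:v for k,v in s.items() if k!='st'})
    print(n,s['K'],s.get('view',s.get('mount')),[k for k in s],(s['depth']>0).mean())
E
```

```text
{'clock': 0.0, 'q': array([-1.2762,  0.3339,  0.0399,  1.4663, -0.0134,  1.3433, -0.0585]), 'qvel': array([ 0.0015, -0.0002, -0.0003,  0.0003,  0.0003, -0.0004, -0.0005]), 'effort': array([ -0.0004, -65.6346,   1.3351, -40.3831,  -0.0599,   0.0443,
         0.0001]), 'position': array([0.2492, 0.5998, 0.2012]), 'orientation': array([ 0.3076,  1.5488, -0.3102]), 'force': array([0.6404, 0.1927, 0.7901]), 'wrist_torque': array([ 0.0776, -0.019 , -0.0084]), 'finger_gap': 0.08706404617446452}
[[-0.0005  0.3837  0.9235  0.2492]
 [-0.0016  0.9235 -0.3837  0.5998]
 [-1.     -0.0016  0.0001  0.2012]
 [ 0.      0.      0.      1.    ]]
scene [[408.8649   0.     323.1038]
 [  0.     408.8649 207.0942]
 [  0.       0.       1.    ]] [[-0.6646  0.7468  0.0239  0.3587]
 [-0.4352 -0.4129  0.8     0.1669]
 [ 0.6073  0.5213  0.5995 -1.416 ]
 [ 0.      0.      0.      1.    ]] ['frame', 'depth', 'K', 'view', 'st'] 0.996015625
side [[512.8499   0.     317.1982]
 [  0.     512.8499 195.9625]
 [  0.       0.       1.    ]] [[ 0.9965 -0.084  -0.0034 -0.5658]
 [ 0.0478  0.533   0.8447 -0.1245]
 [-0.0691 -0.8419  0.5352 -1.4923]
 [ 0.      0.      0.      1.    ]] ['frame', 'depth', 'K', 'view', 'st'] 0.9961328125
wrist [[309.7069   0.     318.6341]
 [  0.     309.7069 200.8119]
 [  0.       0.       1.    ]] [[ 0.0001  0.2604 -0.9655 -0.1821]
 [ 1.      0.0005  0.0003  0.0003]
 [ 0.0006 -0.9655 -0.2604 -0.0717]
 [ 0.      0.      0.      1.    ]] ['frame', 'depth', 'K', 'mount', 'st'] 0.97281640625
```

View pics/scene0.png

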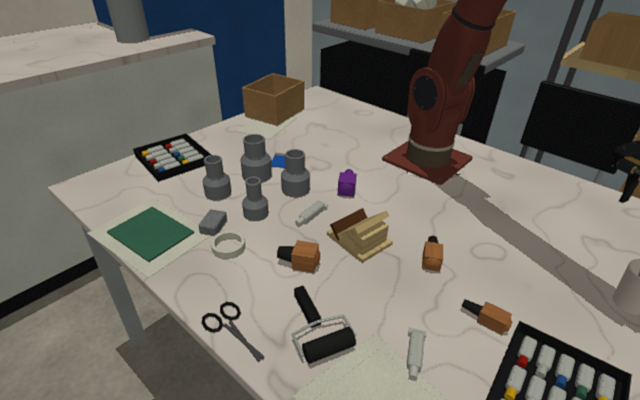

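View pics/side0.png

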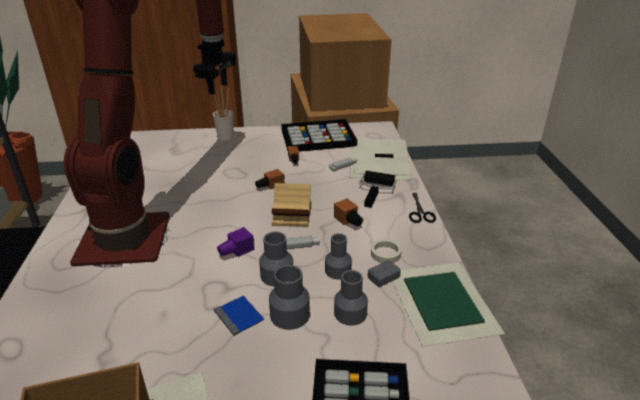

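```bash
cat >> h.py <<'E'
def orange(s):
    hsv=cv2.cvtColor(cv2.GaussianBlur(s['frame'],(3,3),0),cv2.COLOR_BGR2HSV)
    return cv2.inRange(hsv,(6,110,50),(16,255,255))
E
python3 - <<'E'
from h import *
np.set_printoptions(precision=3,suppress=True)
for n in('scene','side'):
    s=dict(np.load(f'pics/{n}0.npz'));W=cloud(s);on=(W[...,0]>.2)&(W[...,0]<1)&(abs(W[...,1])<.7)
    tz=W[on&(abs(W[...,2])<.02)];print(n,'table z',np.median(tz[:,2]),tz[:,2].std())
    hsv=cv2.cvtColor(s['frame'],cv2.COLOR_BGR2HSV)
    ms={'orange':orange(s)>0,'high':(W[...,2]>.1)&(hsv[...,1]<70),'purple':cv2.inRange(hsv,(120,80,40),(160,255,255))>0}
    ms['ramp']=cv2.inRange(hsv,(12,50,60),(28,180,255))>0
    for k,m in ms.items():
        m=(m&on&(W[...,2]>.006)&(W[...,2]<.16)).astype(np.uint8)
        c,l,stt,cen=cv2.connectedComponentsWithStats(m)
        for i in range(1,c):
            if stt[i,4]>60:
                p=W[l==i];print(k,cen[i],stt[i,4],'mean',p.mean(0),'pct2',np.percentile(p,2,0),'98',np.percentile(p,98,0))
                if k=='high':
                    t=p[p[:,2]>np.percentile(p[:,2],95)-.004];c2,rr=cv2.minEnclosingCircle(t[:,:2].astype(np.float32));print('   rim',c2,rr)
                if k=='orange':
                    zt=np.percentile(p[:,2],95);t=p[p[:,2]>zt-.004];print('   top',zt,cv2.minAreaRect((t[:,:2]*1000).astype(np.float32)))
E
```

```text
scene table z -0.0013147701705547021 0.004475654437715088
orange [348.225 221.428] 355 mean [0.496 0.048 0.039] pct2 [0.442 0.033 0.024] 98 [0.544 0.062 0.049]
   top 0.04787197027217196 ((490.8487243652344, 42.196311950683594), (10.010337829589844, 105.73200988769531), 79.8133773803711)
orange [304.778 255.765] 716 mean [0.667 0.054 0.039] pct2 [0.633 0.02  0.007] 98 [0.691 0.082 0.052]
   top 0.05184111834603014 ((656.831787109375, 47.07774353027344), (52.33863830566406, 56.45336151123047), 31.32916831970215)
orange [432.479 255.326] 497 mean [0.454 0.273 0.035] pct2 [0.412 0.244 0.01 ] 98 [0.477 0.297 0.044]
   top 0.043652308750328064 ((444.95941162109375, 268.6017150878906), (57.92784881591797, 40.60637283325195), 29.017215728759766)
orange [494.476 317.595] 657 mean [0.523 0.458 0.028] pct2 [0.5   0.428 0.007] 98 [0.535 0.486 0.036]
   top 0.0358501576567952 ((515.8088989257812, 456.89715576171875), (36.12257385253906, 56.77721405029297), 4.006420612335205)
high [254.144 142.881] 353 mean [ 0.475 -0.341  0.116] pct2 [ 0.442 -0.374  0.101] 98 [ 0.504 -0.311  0.129]
   rim (0.472
[... 2847 characters left out ...]
-0.379  0.101] 98 [ 0.503 -0.315  0.133]
   rim (0.472087025642395, -0.34558364748954773) 0.03508817031979561
high [351.731 279.351] 308 mean [ 0.617 -0.357  0.112] pct2 [ 0.594 -0.379  0.1  ] 98 [ 0.64  -0.331  0.121]
   rim (0.6167987585067749, -0.3548276722431183) 0.025899969041347504
purple [237.009 242.673] 670 mean [ 0.338 -0.099  0.039] pct2 [ 0.291 -0.124  0.008] 98 [ 0.378 -0.061  0.056]
ramp [221.872 108.52 ] 179 mean [0.25  0.663 0.119] pct2 [0.219 0.62  0.084] 98 [0.276 0.699 0.158]
ramp [291.553 195.946] 1039 mean [0.497 0.094 0.06 ] pct2 [0.442 0.034 0.014] 98 [0.554 0.247 0.091]
ramp [289.908 220.214] 327 mean [0.488 0.032 0.013] pct2 [0.437 0.011 0.006] 98 [0.542 0.061 0.017]
```

```bash
cat >> h.py <<'E'
def delta(p,yaw):
    """print shift/turn in tool axes to bring TCP to p (m) with tool y at yaw deg (tool down); chooses turn in +-90 and +-180 alt"""
    st=state();T=tool(st);d=T[:3,:3].T@(np.array(p)-T[:3,3])*1000
    y0=np.degrees(np.arctan2(T[1,1],T[0,1]));t=-(yaw-y0)  # turn about tool x (down) = minus yaw change
    t=(t+180)%360-180
    print('pos',np.round(T[:3,3],4),'yaw %.1f'%y0,'-> rows',np.round(d,0),'turn %.1f'%t,'q7 %.2f'%st['q'][6],'gap %.4f'%st['finger_gap'],'t %.1f'%st['clock'])
E
python3 - <<'E'
from h import *
np.set_printoptions(precision=3,suppress=True)
for n in('scene','side'):
    s=dict(np.load(f'pics/{n}0.npz'));W=cloud(s);g=s['frame'].max(2)
    for nm,c in (('second',(.660,.044)),('third',(.447,.268)),('small',(.516,.457))):
        m=(g<60)&(np.hypot(W[...,0]-c[0],W[...,1]-c[1])<.085)&(W[...,2]>.008)
        p=W[m];v=np.median(p[:,:2],0)-c
        print(n,nm,m.sum(),np.median(p,0),'plug dir deg',np.degrees(np.arctan2(v[1],v[0])),np.hypot(*v))
    # slope plane
    b=W.reshape(-1,3);b=b[(b[:,0]>.44)&(b[:,0]<.56)&(b[:,1]>.06)&(b[:,1]<.145)&(b[:,2]>.03)]
    for _ in range(8):
        A=np.c_[b[:,:2],np.ones(len(b))];co=np.linalg.lstsq(A,b[:,2],rcond=None)[0];b=b[abs(A@co-b[:,2])<.005]
    print('slope',co,'uphill az',np.degrees(np.arctan2(co[1],co[0])),'tilt',np.degrees(np.arctan(np.hypot(*co[:2]))),len(b))
E
```

```text
scene second 176 [0.69  0.009 0.036] plug dir deg -49.03449150716586 0.04614271728026745
scene third 45 [0.398 0.241 0.033] plug dir deg -151.3802150069875 0.05562629327927536
scene small 444 [0.52  0.505 0.025] plug dir deg 85.05261981232982 0.04826702115199037
slope [-0.011  0.043  0.059] uphill az 104.54829490209069 tilt 2.5654660943171383 256
side second 188 [ 0.675 -0.003  0.037] plug dir deg -71.90190167281618 0.049268985438118106
side third 108 [0.408 0.237 0.03 ] plug dir deg -141.93435906361546 0.05015336772721908
side small 152 [0.529 0.5   0.025] plug dir deg 73.15341463529099 0.04467762323544761
slope [ 0.148  0.963 -0.098] uphill az 81.26299440668231 tilt 44.249025188665634 613
```

```bash
python3 -c "
from h import *
delta((.60,.05,.24),32)"
```

```text
pos [0.2493 0.5999 0.2014] yaw 67.4 -> rows [ -38. -373.  535.] turn 35.4 q7 -0.06 gap 0.0868 t 0.1
```

```bash
python3 -m creep '[-38,-373,535,35, -38,-373,535,35, -38,-373,535,35, -38,-373,535,35, -38,-373,535,35, -38,-373,535,35, -38,-373,535,35, -38,-373,535,35, -38,-373,535,35, -38,-373,535,35, -38,-373,535,35, -38,-373,535,35, -38,-373,535,35, -38,-373,535,35]' 1
cat >> h.py <<'E'
def wcloud(s):
    K=s['K'];h,w=s['depth'].shape;u,v=np.meshgrid(np.arange(w),np.arange(h))
    a=(u-K[0,2])/K[0,0];b=(v-K[1,2])/K[1,1];th=np.hypot(a,b);th[th==0]=1e-9
    k=np.where(th<1.45,np.tan(np.minimum(th,1.45)),np.nan)/th;d=np.where(s['depth']>0,s['depth'],np.nan)
    P=np.stack([a*k*d,-b*k*d,-d,np.ones_like(d)],-1)
    return (P@(tool(s['st'])@s['mount']).T)[...,:3]
def topdown(s,W,x0,x1,y0,y1,res=.001,zmax=.2):
    """colour + height map; rows: x decreasing downwards? row=(x1-x), col=(y1-y)"""
    H=np.zeros((int((x1-x0)/res)+1,int((y1-y0)/res)+1),np.float32);C=np.zeros(H.shape+(3,),np.uint8)
    q=W.reshape(-1,3);c=s['frame'].reshape(-1,3)
    with np.errstate(invalid='ignore'): ok=(q[:,0]>x0)&(q[:,0]<x1)&(q[:,1]>y0)&(q[:,1]<y1)&(q[:,2]<zmax)
    q=q[ok];c=c[ok];o=np.argsort(q[:,2]);q=q[o];c=c[o]
    r=((x1-q[:,0])/res).astype(int);k=((y1-q[:,1])/res).astype(int);H[r,k]=q[:,2];C[r,k]=c
    return H,C
E
python3 - <<'E'
from h import *
s=snap('wrist');W=wcloud(s);np.save('pics/w1.npy',W);cv2.imwrite('pics/w1.png',s['frame'])
print(s['st']['position'],s['st']['q'])
H,C=topdown(s,W,.38,.75,-.06,.24);C=cv2.dilate(C,np.ones((2,2)))
cv2.imwrite('pics/w1v.png',np.hstack([cv2.resize(s['frame'],(480,300)),C[:300,:300]]))
E
```

```text
clock: 1.9
position: [0.5998, 0.0521, 0.2399]
orientation: [0.782, 1.427, -0.781]
force: [-0.6, 0.1, -0.8]
finger_gap: 0.0869
[0.59980017 0.0520817  0.23991598] [-0.62027617  0.23504258  0.55602671  1.55409201 -0.12592553  1.38869494
  0.51460894]
```

View pics/w1v.png

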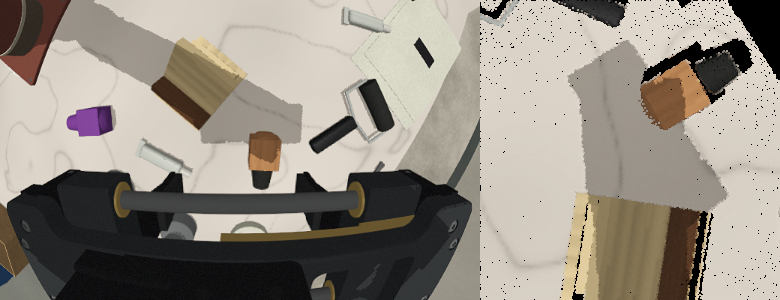

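```bash
cat >> h.py <<'E'
def stopper(W,fr,c,half,rad=.09,blk=None):
    """lying stopper near c: head top face centre & plug direction, from a coloured cloud"""
    with np.errstate(invalid='ignore'):
        near=(np.hypot(W[...,0]-c[0],W[...,1]-c[1])<rad)&(W[...,2]>.006)
        if blk is not None: near&=~blk
        hsv=cv2.cvtColor(fr,cv2.COLOR_BGR2HSV);o=(hsv[...,0]>5)&(hsv[...,0]<17)&(hsv[...,1]>100)&near
        top=o&(abs(W[...,2]-2*half)<.006);dark=near&(fr.max(2)<65)&(W[...,2]<2*half)
    t=W[top][:,:2]*1000;r=cv2.minAreaRect(t.astype(np.float32));d=np.median(W[dark][:,:2],0)-np.array(r[0])/1000
    az=np.degrees(np.arctan2(d[1],d[0]));b=r[2]+90*np.round((az-r[2])/90)
    print('top n',len(t),'z %.4f'%np.median(W[top][:,2]),'rect',np.round(r[0],1),np.round(r[1],1),'plug az rect %.1f, dark %.1f'%(b,az),'dist %.3f'%np.hypot(*d))
    return np.array(r[0])/1000,b
E
python3 - <<'E'
from h import *
W=np.load('pics/w1.npy');fr=cv2.imread('pics/w1.png')
stopper(W,fr,(.66,.045),.026)
hsv=cv2.cvtColor(fr,cv2.COLOR_BGR2HSV)
q=W.reshape(-1,3)
with np.errstate(invalid='ignore'): i=(q[:,0]>.42)&(q[:,0]<.58)&(q[:,1]>.0)&(q[:,1]<.2)&(q[:,2]>.012)&(q[:,2]<.1)
b=q[i]; rng=np.random.default_rng(0)
u0=np.radians(81);best=None
# ransac plane tilted 45
for _ in range(400):
    p=b[rng.choice(len(b),3,False)];n=np.cross(p[1]-p[0],p[2]-p[0]);l=np.linalg.norm(n)
    if l<1e-6: continue
    n/=l;n*=np.sign(n[2])
    if abs(n[2]-.707)>.06 or n[1]>0: continue
    k=abs((b-p[0])@n)<.0025
    if best is None or k.sum()>best[0]: best=(k.sum(),k)
p=b[best[1]];c=p.mean(0);n=np.linalg.svd(p-c,full_matrices=False)[2][2];n*=np.sign(n[2])
az=np.arctan2(-n[1],-n[0]);print('n',n,'uphill az',np.degrees(az),'tilt',np.degrees(np.arccos(n[2])),best[0])
u=np.array([np.cos(az),np.sin(az),0]);v=np.array([-u[1],u[0],0])
# lateral extent and top
a=b[abs((b-c)@n)<.004];print('lat',np.percentile(a@v,[.5,1,99,99.5]),'top z',np.percentile(a[:,2],[1,50,99,99.5]))
lat=np.mean(np.percentile(a@v,[.7,99.3]));
# plane: point at z=.03 
h=((c@n)-.03*n[2])/(n@u) ; # along u with lat component ~0 in n
foot=u*h+v*lat;foot[2]=.03;print('slope_foot',foot,'origin',foot+u*.035,'top edge along u',np.percentile(a@u,99.5)-h)
E
```

```text
top n 1715 z 0.0513 rect [654.6  45.7] [50.7 57.4] plug az rect -59.3, dark -59.5 dist 0.047
n [-0.10539536 -0.69350625  0.71269973] uphill az 81.35861756861337 tilt 44.54500058310872 4631
lat [-0.5301692  -0.52960783 -0.42151247 -0.42099835] top z [0.02935537 0.06383619 0.08956673 0.08993862]
slope_foot [0.48988126 0.05835654 0.03      ] origin [0.49513999 0.09295922 0.03      ] top edge along u 0.0630348771619047
```

```bash
python3 -c "
from h import *
delta((.655,.045,.010),30.7)"
```

```text
pos [0.5999 0.0519 0.24  ] yaw 32.6 -> rows [230.  43.  36.] turn 1.9 q7 0.51 gap 0.0868 t 1.9
```

```bash
python3 -m creep '[100,43,36,2, 100,43,36,2, 150,43,36,2, 190,43,36,2, 215,43,36,2, 230,43,36,2, 230,43,36,2]' 1 && python3 -m creep '[0,0,0,0, 0,0,0,0, 0,0,0,0, 0,0,0,0, 0,0,0,0, 0,0,0,0]' 0 20 && python3 -m creep '[-30,0,0,0, -80,0,0,0, -140,0,0,0, -190,0,0,0, -190,0,0,0, -190,0,0,0]'
python3 -c "
from h import *
u=np.array([np.cos(np.radians(81)),np.sin(np.radians(81))])
p=np.array([.490,.0584])
print(u)
delta((.46,.1,.2),-9)"
```

```text
clock: 2.82
position: [0.6554, 0.0437, 0.0095]
orientation: [0.809, 1.416, -0.81]
force: [-0.2, -0.7, 0.6]
finger_gap: 0.0871
clock: 3.58
position: [0.6561, 0.0432, 0.0103]
orientation: [0.81, 1.415, -0.809]
force: [-1.3, 1.0, 2.4]
finger_gap: 0.0518
clock: 4.32
position: [0.6553, 0.0433, 0.199]
orientation: [0.809, 1.416, -0.81]
force: [-0.5, 0.4, -1.9]
finger_gap: 0.0519
[0.15643447 0.98768834]
pos [0.6553 0.0433 0.199 ] yaw 30.4 -> rows [  -1. -140. -148.] turn 39.4 q7 0.55 gap 0.0519 t 4.3
```

```bash
python3 -c "
from h import *
delta((.4944,.0884,.150),-9)"; python3 -m creep '[-1,-140,-148,39, -1,-140,-148,39, -1,-140,-148,39, -1,-140,-148,39, -1,-140,-148,39, -1,-140,-148,39]'; python3 -c "
from h import *
delta((.4944,.0884,.150),-9)"
```

```text
pos [0.6553 0.0433 0.199 ] yaw 30.4 -> rows [  49. -116. -120.] turn 39.4 q7 0.55 gap 0.0519 t 4.3
clock: 5.08
position: [0.4602, 0.0996, 0.2003]
orientation: [1.316, 1.136, -1.318]
force: [0.2, 0.5, -1.0]
finger_gap: 0.0516
pos [0.4602 0.0996 0.2003] yaw -8.4 -> rows [50. 35.  6.] turn 0.6 q7 -0.48 gap 0.0516 t 5.1
```

```bash
python3 -m creep '[50,35,6,1, 50,35,6,1, 50,35,6,1]' && python3 -m creep '[30,0,0,0, 45,0,0,0, 50,0,0,0, 54,0,0,0, 58,0,0,0, 62,0,0,0, 65,0,0,0, 67,0,0,0, 67,0,0,0]' 0 10
python3 - <<'E'
from h import *
delta((.4951-.0081*.156,.093-.0081*.988,.079),-9)
s=snap('wrist');W=wcloud(s);a=snap('side')
H,C=topdown(s,W,.42,.58,-.02,.22,.001)
cv2.imwrite('pics/p1.png',np.hstack([cv2.resize(s['frame'],(480,300)),cv2.resize(a['frame'][150:250,240:340],(300,300))]))
E
```

```text
clock: 5.45
position: [0.4943, 0.088, 0.1508]
orientation: [1.33, 1.125, -1.333]
force: [0.3, -0.4, -0.7]
finger_gap: 0.0521
clock: 6.58
position: [0.4942, 0.0867, 0.0851]
orientation: [1.331, 1.124, -1.333]
force: [-4.9, -8.2, 5.5]
finger_gap: 0.0522
pos [0.4942 0.0867 0.0851] yaw -9.6 -> rows [ 6. -0.  2.] turn -0.6 q7 -0.34 gap 0.0522 t 6.6
```

View pics/p1.png

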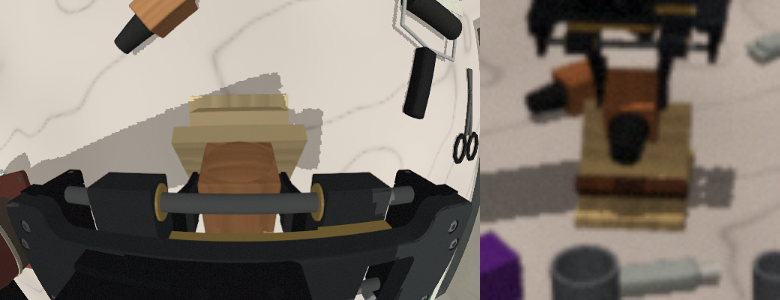

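```bash
python3 -m creep '[2,0,1,0, 4,0,2,0, 5,0,3,0, 5,0,3,0]' 0 8 && python3 -m creep '[0,0,0,0, 0,0,0,0, 0,0,0,0, 0,0,0,0]' 0.8 && python3 -m creep '[-30,0,0,0, -80,0,0,0, -120,0,0,0, -120,0,0,0, -120,0,-60,0, -120,0,-60,0]'
cat >> h.py <<'E'
def onblock(W,fr):
    """orange points over the block -> fit top face; prints block-frame pose (O=.4951,.093, uphill az 81)"""
    u=np.array([np.cos(np.radians(81)),np.sin(np.radians(81))]);v=np.array([-u[1],u[0]])
    hsv=cv2.cvtColor(fr,cv2.COLOR_BGR2HSV)
    with np.errstate(invalid='ignore'):
        X=(W[...,:2]-[.4951,.093])@u*1000;Y=(W[...,:2]-[.4951,.093])@v*1000;Z=W[...,2]*1000
        o=(hsv[...,0]>5)&(hsv[...,0]<17)&(hsv[...,1]>115)&(abs(X)<90)&(abs(Y)<50)&(Z-X>85)&(Z<200)
        k=(fr.max(2)<65)&(X<0)&(X>-75)&(abs(Y)<40)&(Z>45)&(Z<110)&(Z-X>80)
    p=np.stack([X,Y,Z],-1)[o]
    s_=((p[:,0]+35)+(p[:,2]-30))/2**.5;n_=(-(p[:,0]+35)+(p[:,2]-30))/2**.5
    A=np.c_[s_,p[:,1],np.ones(len(p))]
    i=np.ones(len(p),bool)
    for _ in range(6):
        co=np.linalg.lstsq(A[i],n_[i],rcond=None)[0];i=abs(A@co-n_)<3
    r=cv2.minAreaRect(np.c_[s_[i],p[i,1]].astype(np.float32))
    print('face n=',np.round(co,3),'tilt err deg %.1f'%np.degrees(np.arctan(co[0])),'npts',i.sum(),'rect s,y',np.round(r[0],1),np.round(r[1],1),'%.1f'%r[2],'plug pts',k.sum(),np.round(np.stack([X,Y,Z],-1)[k].mean(0),1),'s range',np.round(np.percentile(s_[i],[1,99]),1))
E
python3 - <<'E'
from h import *
delta((.495,.093,.2),-9)
s=snap('wrist');W=wcloud(s);a=snap('side');onblock(W,s['frame']);onblock(cloud(a),a['frame'])
cv2.imwrite('pics/p2.png',np.hstack([cv2.resize(s['frame'],(480,300)),cv2.resize(a['frame'][150:250,240:340],(300,300))]))
E
```

```text
clock: 7.18
position: [0.4939, 0.0849, 0.0798]
orientation: [1.331, 1.125, -1.331]
force: [-1.6, -5.9, 3.8]
finger_gap: 0.052
clock: 7.68
position: [0.4935, 0.0859, 0.0791]
orientation: [1.331, 1.126, -1.331]
force: [-0.7, -0.1, 0.1]
finger_gap: 0.0689
clock: 8.43
position: [0.5026, 0.1496, 0.1977]
orientation: [1.326, 1.13, -1.328]
force: [-0.4, -0.4, -0.6]
finger_gap: 0.0696
pos [0.5026 0.1496 0.1977] yaw -9.2 -> rows [-2.  2. 57.] turn -0.2 q7 -0.49 gap 0.0696 t 8.4
face n= [-9.3500e-01  8.0000e-03  9.9237e+01] tilt err deg -43.1 npts 402 rect s,y [57.1  0. ] [50.3 48.4] 89.0 plug pts 35 [-72.1   1.3  83.8] s range [34.1 80.9]
face n= [ 3.780e-01 -1.500e-02  3.613e+01] tilt err deg 20.7 npts 101 rect s,y [28.   0.6] [93.3 79.8] 90.0 plug pts 165 [-61.4  -4.3  74.3] s range [-11.9  66.3]
```

View pics/p2.png

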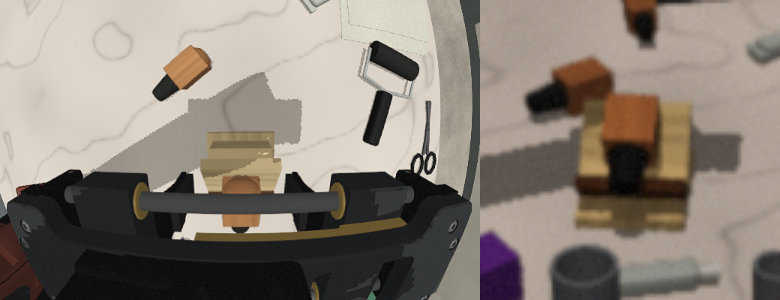

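```bash
cat > prof.py <<'E'
from h import *
import sys
def prof(W,fr,ymax=12):
    u=np.array([np.cos(np.radians(81)),np.sin(np.radians(81))]);v=np.array([-u[1],u[0]])
    X=(W[...,:2]-[.4951,.093])@u*1000;Y=(W[...,:2]-[.4951,.093])@v*1000;Z=W[...,2]*1000
    with np.errstate(invalid='ignore'): m=(abs(X)<100)&(abs(Y)<ymax)&(Z>40)&(Z<180)
    x=X[m];z=Z[m];c=fr[m]
    for x0 in range(-80,60,8):
        i=(x>=x0)&(x<x0+8)
        if i.sum()>3: print(x0+4,i.sum(),'z',np.round(np.percentile(z[i],[10,50,90])),'bgr',np.median(c[i],0).astype(int))
if __name__=='__main__':
    for n in sys.argv[1:]:
        s=snap(n);print(n);prof(wcloud(s) if n=='wrist' else cloud(s),s['frame'])
E
python3 prof.py wrist side
```

```text
wrist
-76 65 z [77. 79. 82.] bgr [34 36 35]
-68 16 z [83. 84. 86.] bgr [46 68 97]
-60 48 z [ 98.  99. 100.] bgr [ 80 125 175]
-52 112 z [101. 102. 104.] bgr [ 79 123 173]
-44 100 z [104. 106. 108.] bgr [ 78 123 173]
-36 42 z [108. 109. 109.] bgr [ 77 114 160]
-4 118 z [111. 113. 114.] bgr [ 72 113 161]
4 339 z [ 98. 104. 110.] bgr [ 61  96 138]
12 290 z [75. 82. 94.] bgr [ 52  83 115]
20 117 z [82. 84. 87.] bgr [119 161 180]
28 243 z [82. 86. 89.] bgr [ 92 126 143]
36 289 z [60. 62. 82.] bgr [101 139 157]
44 222 z [46. 59. 61.] bgr [100 138 156]
side
-76 28 z [51. 79. 85.] bgr [14 15 15]
-68 26 z [81. 85. 91.] bgr [15 17 16]
-60 38 z [ 87.  94. 100.] bgr [19 38 63]
-52 23 z [100. 102. 109.] bgr [ 45  83 146]
-44 22 z [101. 107. 112.] bgr [ 44  83 145]
-36 19 z [106. 112. 115.] bgr [ 45  84 146]
-28 24 z [112. 116. 120.] bgr [ 45  84 146]
-20 17 z [117. 120. 122.] bgr [ 45  85 146]
-12 9 z [120. 121. 122.] bgr [ 86 112 152]
```

```bash
python3 -m creep '[0,2,50,0, 0,2,79,0, 30,2,79,0, 80,2,79,0, 110,2,79,0, 127,2,79,0, 127,2,79,0]' && python3 -m creep '[0,0,0,0, 0,0,0,0, 0,0,0,0, 0,0,0,0]' 0 20 && python3 -m creep '[-20,0,-2,0, -45,0,-8,0, -55,0,-17,0, -55,0,-17,0, -55,0,-17,0]'
python3 - <<'E'
from h import *
from prof import prof
delta((.495,.093,.2),-9)
for n in('wrist','side'):
    s=snap(n);print(n);prof(wcloud(s) if n=='wrist' else cloud(s),s['frame'])
E
```

```text
clock: 9.5
position: [0.4918, 0.066, 0.0716]
orientation: [1.331, 1.125, -1.333]
force: [-0.5, 0.6, 0.5]
finger_gap: 0.0697
clock: 10.0
position: [0.4928, 0.0667, 0.0727]
orientation: [1.332, 1.125, -1.33]
force: [-0.5, -1.3, 4.9]
finger_gap: 0.0523
clock: 10.62
position: [0.4945, 0.0832, 0.1261]
orientation: [1.33, 1.126, -1.332]
force: [-0.5, -0.0, -1.1]
finger_gap: 0.0524
pos [0.4945 0.0832 0.1261] yaw -9.6 -> rows [-74.  -1. -10.] turn -0.6 q7 -0.36 gap 0.0524 t 10.6
wrist
-68 35 z [122. 127. 130.] bgr [33 34 33]
-60 154 z [129. 133. 136.] bgr [34 37 36]
-52 57 z [136. 137. 139.] bgr [35 37 35]
-44 159 z [151. 152. 153.] bgr [ 51  81 118]
-36 338 z [153. 155. 156.] bgr [ 51  80 118]
-28 224 z [157. 158. 159.] bgr [ 50  79 117]
-4 304 z [170. 171. 172.] bgr [ 51  81 118]
4 880 z [170. 172. 174.] bgr [ 53  83 122]
12 949 z [164. 167. 169.] bgr [ 50  80 117]
20 1379 z [ 85. 155. 163.] bgr [ 49  78 113]
28 839 z [ 84. 128. 147.] bgr [ 56  82 116]
36 408 z [60. 62. 82.] bgr [ 98 134 152]
44 266 z [48. 60. 61.] bgr [104 142 160]
side
-76 20 z [120. 123. 127.] bgr [13 13 13]
-68 53 z [102. 115. 132.] bgr [12 15 14]
-60 53 z [ 44. 100. 137.] bgr [15 19 31]
-52 39 z [ 49. 138. 144.] bgr [16 17 18]
-44 41 z [142. 151. 156.] bgr [21 41 72]
-36 20 z [131. 156. 161.] bgr [24 44 75]
-28 30 z [ 42. 158. 164.] bgr [24 45 77]
-20 47 z [ 43.  54. 166.] bgr [51 80 99]
-12 47 z [ 50.  59. 170.] bgr [49 78 96]
-4 35 z [ 58. 170. 176.] bgr [32 51 78]
4 13 z [ 61. 170. 174.] bgr [49 76 92]
12 4 z [71. 73. 77.] bgr [44 69 85]
```

```bash
python3 -m creep '[10,0,-3,0, 20,0,-3,0, 26,0,-3,0, 29,0,-3,0, 31,0,-5,0, 33,0,-7,0, 33,0,-7,0]' 0 15 && python3 -m creep '[0,0,0,0, 0,0,0,0, 0,0,0,0, 0,0,0,0]' 0.85 && python3 -m creep '[-30,0,0,0, -80,0,0,0, -120,0,0,0, -120,0,0,0, -120,0,-40,0, -120,0,-40,0]'
python3 prof.py wrist side; python3 -c "
from h import *
delta((.495,.093,.2),-9)"
```

```text
clock: 11.6
position: [0.4963, 0.0906, 0.0941]
orientation: [1.331, 1.126, -1.331]
force: [-0.3, 0.8, -1.0]
finger_gap: 0.0522
clock: 12.1
position: [0.4963, 0.0903, 0.0942]
orientation: [1.331, 1.125, -1.331]
force: [0.5, 0.1, -0.3]
finger_gap: 0.0733
clock: 12.85
position: [0.5023, 0.1328, 0.2128]
orientation: [1.327, 1.128, -1.329]
force: [-0.2, -1.1, -0.2]
finger_gap: 0.0739
wrist
-20 53 z [118. 120. 121.] bgr [ 70 110 158]
-12 119 z [123. 125. 130.] bgr [ 70 110 158]
-4 186 z [131. 132. 133.] bgr [ 80 124 173]
4 225 z [129. 130. 132.] bgr [ 80 124 175]
12 267 z [124. 127. 129.] bgr [ 52  82 119]
20 277 z [116. 119. 123.] bgr [ 51  81 119]
28 416 z [ 84. 104. 114.] bgr [ 51  80 119]
36 261 z [60. 61. 82.] bgr [101 139 157]
44 180 z [47. 60. 61.] bgr [100 137 155]
side
-60 56 z [43. 57. 71.] bgr [14 19 26]
-52 48 z [49. 72. 81.] bgr [14 15 16]
-44 39 z [ 79.  87. 101.] bgr [14 16 15]
-36 44 z [ 89. 102. 110.] bgr [ 38  74 129]
-28 30 z [106. 112. 119.] bgr [ 40  76 132]
-20 27 z [113. 119. 125.] bgr [ 40  76 132]
-12 32 z [122. 128. 134.] bgr [ 41  76 132]
-4 12 z [129. 133. 134.] bgr [ 40  74 126]
4 7 z [131. 132. 134.] bgr [ 60  80 114]
pos [0.5024 0.1296 0.213 ] yaw -9.5 -> rows [13. -1. 37.] turn -0.5 q7 -0.47 gap 0.0738 t 12.9
```

```bash
python3 -m creep '[0,-1,31,0, 50,-1,31,0, 90,-1,31,0, 115,-1,31,0, 124,-1,31,0, 124,-1,31,0]' 0.85 && python3 -m creep '[0,0,0,0, 0,0,0,0, 0,0,0,0, 0,0,0,0]' 0 15 && python3 -m creep '[-15,0,0,0, -40,0,0,0, -70,0,0,0, -90,0,0,0, -90,0,0,0]' 0 8
python3 prof.py wrist ; python3 -m creep '[0,0,0,0, 0,0,0,0, 0,0,0,0, 0,0,0,0, 0,0,0,0, 0,0,0,0]' 0 4;python3 prof.py wrist side;
```

```text
clock: 13.7
position: [0.4967, 0.0983, 0.0902]
orientation: [1.332, 1.125, -1.332]
force: [0.3, 0.7, 0.3]
finger_gap: 0.0744
clock: 14.2
position: [0.4971, 0.0995, 0.0906]
orientation: [1.332, 1.125, -1.33]
force: [-0.2, -0.3, 4.3]
finger_gap: 0.0517
clock: 14.82
position: [0.4977, 0.0996, 0.1818]
orientation: [1.334, 1.125, -1.328]
force: [-0.3, 0.1, -2.1]
finger_gap: 0.0516
wrist
-4 24 z [63. 64. 65.] bgr [ 76 106 120]
4 140 z [66. 68. 72.] bgr [ 81 113 129]
12 154 z [74. 76. 80.] bgr [ 77 106 121]
20 171 z [81. 84. 88.] bgr [ 82 114 130]
28 265 z [83. 86. 89.] bgr [ 91 126 143]
36 291 z [60. 62. 82.] bgr [101 139 156]
44 194 z [44. 60. 61.] bgr [103 141 159]
clock: 15.62
position: [0.4968, 0.0994, 0.18]
orientation: [1.331, 1.126, -1.331]
force: [-0.0, 0.3, -2.0]
finger_gap: 0.0519
wrist
4 143 z [66. 69. 72.] bgr [ 81 113 129]
12 156 z [74. 76. 80.] bgr [ 77 106 121]
20 181 z [81. 84. 88.] bgr [ 82 114 129]
28 257 z [83. 86. 89.] bgr [ 91 126 143]
36 287 z [60. 62. 81.] bgr [101 139 156]
44 188 z [48. 60. 61.] bgr [103 141 159]
side
-68 4 z [45. 46. 49.] bgr [17 32 58]
-60 49 z [ 44.  53. 157.] bgr [16 29 56]
-52 59 z [120. 155. 166.] bgr [14 14 16]
-44 43 z [138. 168. 178.] bgr [13 14 14]
-36 14 z [172. 176. 178.] bgr [12 14 17]
-28 9 z [41. 42. 45.] bgr [ 61  95 115]
-20 22 z [42. 46. 56.] bgr [ 56  85 106]
-12 34 z [46. 52. 62.] bgr [ 52  80 100]
-4 28 z [56. 62. 68.] bgr [51 78 96]
4 21 z [64. 71. 77.] bgr [ 52  80 100]
12 30 z [70. 77. 84.] bgr [50 78 97]
20 24 z [78. 84. 90.] bgr [52 81 99]
28 10 z [83. 86. 89.] bgr [ 53  84 103]
```

```bash
sed -i 's/(Z<180)/(Z<260)/' prof.py; python3 -m creep '[0,0,0,0, 0,0,0,0, 0,0,0,0, 0,0,0,0, 0,0,10,0, 0,0,25,0, 0,0,30,0, 0,0,30,0]' 0 3;python3 - <<'E'
from h import *
from prof import prof
s=snap('wrist');a=snap('side');prof(cloud(a),a['frame']);print(state()['finger_gap'])
cv2.imwrite('pics/p3.png',np.hstack([cv2.resize(s['frame'],(480,300)),cv2.resize(a['frame'][110:230,230:350],(300,300))]))
E
```

```text
clock: 16.73
position: [0.4917, 0.0692, 0.1802]
orientation: [1.332, 1.125, -1.332]
force: [1.1, 0.4, -1.8]
finger_gap: 0.0521
-76 57 z [138. 159. 172.] bgr [13 14 13]
-68 75 z [ 92. 176. 189.] bgr [17 22 36]
-60 72 z [ 47. 187. 198.] bgr [30 55 87]
-52 36 z [ 50. 203. 210.] bgr [25 46 80]
-44 36 z [207. 211. 221.] bgr [24 46 80]
-36 25 z [214. 219. 223.] bgr [26 46 78]
-28 20 z [ 41.  50. 223.] bgr [ 59  90 112]
-20 23 z [ 43.  47. 186.] bgr [ 55  85 106]
-12 35 z [47. 54. 62.] bgr [ 53  82 101]
-4 24 z [56. 63. 68.] bgr [51 78 97]
4 23 z [61. 70. 75.] bgr [ 52  82 100]
12 25 z [70. 77. 80.] bgr [49 76 93]
20 10 z [76. 83. 94.] bgr [ 53  81 101]
0.05203345707580113
```

View pics/p3.png

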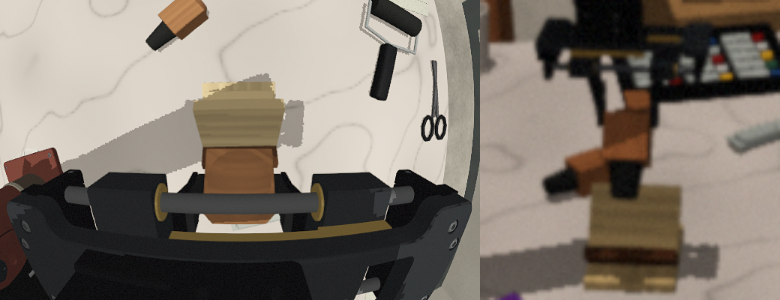

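```bash
python3 -c "
from h import *
delta((.6316,.0917,.18),-99)"
```

```text
pos [0.4918 0.0701 0.1801] yaw -9.6 -> rows [  0. 134. -45.] turn 89.4 q7 -0.38 gap 0.0520 t 16.8
```

```bash
python3 -m creep '[0,50,-45,20, 0,90,-45,40, 0,134,-45,89, 0,134,-45,89, 0,134,-45,89, 0,134,-45,89, 0,134,-45,89, 0,134,-45,89, 0,134,-45,89, 0,134,-45,89]' 0 10 && python3 -m creep '[40,0,0,0, 77,0,0,0, 77,0,0,0, 77,0,9,0, 77,0,15,0, 77,0,21,0, 77,0,27,0, 74,0,33,0, 72,0,39,0, 70,0,45,0, 68,0,51,0, 67,0,56,0, 67,0,60,0, 67,0,60,0]' 0 6
python3 - <<'E'
from h import *
s=snap('scene');a=snap('side')
cv2.imwrite('pics/p4.png',np.hstack([cv2.resize(s['frame'][140:300,250:450],(400,320)),cv2.resize(a['frame'][100:260,240:440],(400,320))]))
delta((.4455,-.2,.25),-99)
E
```

```text
clock: 18.08
position: [0.6313, 0.0927, 0.1797]
orientation: [-2.144, 0.159, 2.145]
force: [-1.0, -0.0, -1.2]
finger_gap: 0.0517
clock: 19.82
position: [0.5718, 0.1009, 0.1131]
orientation: [-2.144, 0.16, 2.144]
force: [1.1, -0.2, -1.6]
finger_gap: 0.0518
pos [0.5719 0.1009 0.1129] yaw -98.6 -> rows [-137.  316.   80.] turn 0.4 q7 -1.69 gap 0.0522 t 19.9
```

View pics/p4.png

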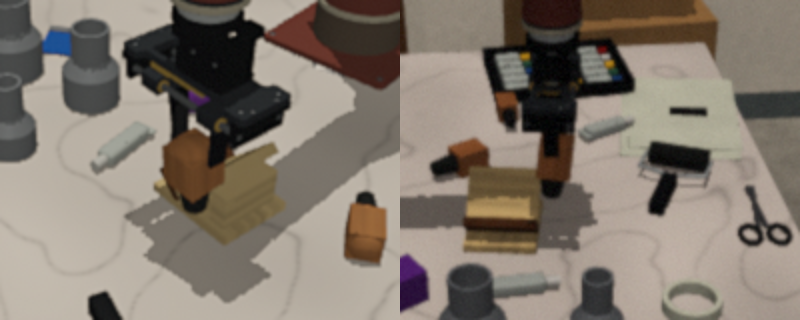

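```bash
python3 -m creep '[-60,0,0,0, -110,0,0,0, -137,0,0,0, -137,60,20,0, -137,120,35,0, -137,180,50,0, -137,240,65,0, -137,316,80,0, -137,316,80,0, -137,316,80,0, -137,316,80,0]' 0 15
cat >> h.py <<'E'
def plug(r=.06,half=.026):
    """side/scene: held stopper, print head/plug centroids below TCP"""
    st=state();p=np.array(st['position']);print('tcp',np.round(p,4))
    for n in('side','scene'):
        s=snap(n);W=cloud(s);g=s['frame'];hsv=cv2.cvtColor(g,cv2.COLOR_BGR2HSV)
        near=(np.hypot(W[...,0]-p[0],W[...,1]-p[1])<r)
        dk=near&(g.max(2)<45)&(W[...,2]<p[2]-.02)&(W[...,2]>p[2]-.09)
        o=near&(hsv[...,0]>4)&(hsv[...,0]<18)&(hsv[...,1]>115)&(W[...,2]<p[2]+.06)&(W[...,2]>p[2]-.06)
        for nm,m in(('plug',dk),('head',o)):
            q=W[m]
            if len(q)<10: print(n,nm,'few');continue
            print(n,nm,len(q),'z',np.round(np.percentile(q[:,2]-p[2],[2,98])*1000))
            v=np.array([1,0]) if n=='side' else None
            vu=s['view'][0,:3]  # image right in world
            e=(q-p)@vu*1000;z=(q[:,2]-p[2])*1000
            for z0 in range(-90,40,10):
                i=(z>=z0)&(z<z0+10)
                if i.sum()>4: print('   z',z0+5,'across mid %.1f width %.1f'%(np.mean(np.percentile(e[i],[3,97])),np.ptp(np.percentile(e[i],[3,97]))),i.sum())
E
python3 -c "
from h import *
plug()"
```

```text
clock: 21.3
position: [0.4465, -0.198, 0.2501]
orientation: [-2.145, 0.159, 2.146]
force: [0.0, 0.8, -1.8]
finger_gap: 0.0519
tcp [ 0.4465 -0.198   0.2501]
side plug 122 z [-60. -29.]
   z -65 across mid 3.8 width 20.4 6
   z -55 across mid 4.8 width 28.2 41
   z -45 across mid 5.2 width 28.7 36
   z -35 across mid 3.8 width 28.4 35
side head 566 z [-32.  40.]
   z -55 across mid 10.1 width 17.3 5
   z -35 across mid 8.7 width 22.5 6
   z -25 across mid 11.3 width 39.2 25
   z -15 across mid 6.3 width 51.4 86
   z -5 across mid 6.6 width 50.7 84
   z 5 across mid 6.5 width 51.5 85
   z 15 across mid 7.0 width 50.6 73
   z 25 across mid 7.9 width 51.8 83
   z 35 across mid 7.7 width 49.3 106
scene plug 93 z [-62. -30.]
   z -55 across mid -1.1 width 24.6 28
   z -45 across mid -0.7 width 24.5 34
   z -35 across mid -1.6 width 27.1 26
scene head 583 z [-25.  37.]
   z -35 across mid -2.9 width 23.1 5
   z -25 across mid -9.8 width 54.7 40
   z -15 across mid -3.1 width 61.1 82
   z -5 across mid -4.0 width 60.6 83
   z 5 across mid -4.3 width 66.8 92
   z 15 across mid -6.0 width 60.4 75
   z 25 across mid -4.8 width 57.8 113
   z 35 across mid -5.5 width 29.3 85
```

```bash
python3 -m creep '[0,4,6,0, 30,4,6,0, 55,4,6,0, 70,4,6,0, 80,4,6,0, 86,4,6,0, 92,4,6,0, 92,4,6,0]' && python3 -m creep '[2,0,0,0, 4,0,0,0, 6,0,0,0, 6,0,0,0]' 0 10; python3 -c "
from h import *
plug()" | grep -v scene | head -20
```

```text
clock: 22.4
position: [0.4393, -0.2029, 0.1581]
orientation: [-2.144, 0.162, 2.145]
force: [-0.4, -0.4, -1.3]
finger_gap: 0.052
clock: 22.9
position: [0.4392, -0.2029, 0.152]
orientation: [-2.143, 0.161, 2.144]
force: [-0.0, -0.3, -2.0]
finger_gap: 0.0518
tcp [ 0.4392 -0.2029  0.152 ]
side plug 60 z [-88. -27.]
   z -85 across mid 6.6 width 73.0 19
   z -75 across mid 4.9 width 59.5 12
   z -65 across mid 5.6 width 52.6 11
   z -45 across mid 10.9 width 39.5 7
   z -35 across mid 5.2 width 47.1 5
side head 459 z [-24.  40.]
   z -25 across mid 4.5 width 43.2 22
   z -15 across mid 4.1 width 47.0 63
   z -5 across mid 6.2 width 48.7 72
   z 5 across mid 7.8 width 51.3 69
   z 15 across mid 8.3 width 51.2 72
   z 25 across mid 9.1 width 50.6 70
   z 35 across mid 8.0 width 47.1 81
   z -25 across mid -1.8 width 46.8 28
   z -15 across mid -3.3 width 60.2 68
   z -5 across mid -1.5 width 62.5 75
   z 5 across mid -3.9 width 62.0 69
   z 15 across mid -4.5 width 59.6 63
```

```bash
python3 -m creep '[1,0,0,0, 2,0,0,0, 3,0,0,0, 4,0,0,0, 5,0,0,0]' 0 6 && python3 -m creep '[0,0,0,0, 0,0,0,0, 0,0,0,0, 0,0,0,0, 0,0,0,0]' 0.75 && python3 -m creep '[-40,0,0,0, -90,0,0,0, -110,0,0,0, -110,0,0,0]'
python3 - <<'E'
from h import *
s=snap('scene');a=snap('side')
cv2.imwrite('pics/p5.png',np.hstack([cv2.resize(s['frame'][100:260,180:380],(400,320)),cv2.resize(a['frame'][180:340,200:400],(400,320))]))
for n,b in(('scene',s),('side',a)):
    W=cloud(b);hsv=cv2.cvtColor(b['frame'],cv2.COLOR_BGR2HSV)
    m=(np.hypot(W[...,0]-.4455,W[...,1]+.2)<.06)&(hsv[...,0]>4)&(hsv[...,0]<18)&(hsv[...,1]>115)
    q=W[m];q=q[q[:,2]<.2];print(n,len(q),'z',np.percentile(q[:,2],[1,50,99]));t=q[(q[:,2]>.165)&(q[:,2]<.2)];print(cv2.minAreaRect((q[:,:2]*1000).astype(np.float32)),t.mean(0))
E
```

```text
clock: 23.62
position: [0.4394, -0.2029, 0.1475]
orientation: [-2.143, 0.161, 2.144]
force: [-3.3, 1.3, 7.9]
finger_gap: 0.0521
clock: 24.25
position: [0.4394, -0.2027, 0.1471]
orientation: [-2.144, 0.16, 2.144]
force: [0.1, 0.6, 0.7]
finger_gap: 0.0653
clock: 24.75
position: [0.4402, -0.203, 0.2581]
orientation: [-2.146, 0.16, 2.141]
force: [0.2, -0.1, 0.3]
finger_gap: 0.0652
scene 512 z [0.12655349 0.16145039 0.18608943]
((446.94073486328125, -199.29039001464844), (53.60519790649414, 49.68573760986328), 80.97357177734375) [ 0.45326039 -0.19162805  0.17675085]
side 632 z [0.12681558 0.16886397 0.1899782 ]
((445.02191162109375, -204.37454223632812), (60.00886917114258, 51.35726547241211), 79.10712432861328) [ 0.44528146 -0.21447833  0.1800367 ]
```

View pics/p5.png

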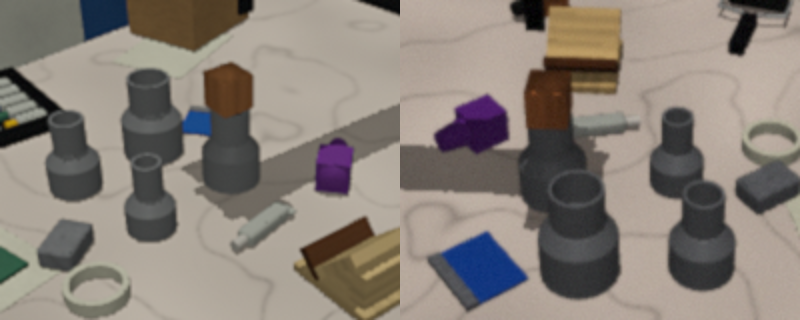

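```bash
python3 -c "
from h import *
delta((.46,.20,.24),-61)"
```

```text
pos [ 0.4391 -0.2028  0.2563] yaw -98.6 -> rows [  16. -401.   39.] turn -37.6 q7 -1.58 gap 0.0655 t 24.9
```

```bash
python3 -m creep '[16,-200,39,-10, 16,-401,39,-38, 16,-401,39,-38, 16,-401,39,-38, 16,-401,39,-38, 16,-401,39,-38, 16,-401,39,-38, 16,-401,39,-38, 16,-401,39,-38, 16,-401,39,-38]' 1; python3 - <<'E'
from h import *
s=snap('wrist');W=wcloud(s)
c,az=stopper(W,s['frame'],(.447,.268),.022)
delta((*c,.008),az+90)
E
```

```text
clock: 26.1
position: [0.4607, 0.1982, 0.2409]
orientation: [1.934, 0.506, -1.935]
force: [-0.7, 0.3, 0.1]
finger_gap: 0.0869
top n 1489 z 0.0433 rect [443.2 267.8] [58.9 43.5] plug az rect -152.0, dark -148.5 dist 0.048
pos [0.4607 0.1983 0.2411] yaw -60.7 -> rows [233. -69. -19.] turn 1.3 q7 -1.56 gap 0.0871 t 26.1
```

```bash
python3 -m creep '[60,-69,-19,1, 110,-69,-19,1, 160,-69,-19,1, 200,-69,-19,1, 222,-69,-19,1, 233,-69,-19,1, 233,-69,-19,1]' 1 && python3 -m creep '[0,0,0,0, 0,0,0,0, 0,0,0,0, 0,0,0,0, 0,0,0,0, 0,0,0,0]' 0 20 && python3 -m creep '[-30,0,0,0, -80,0,0,0, -140,0,0,0, -165,0,0,0, -165,0,0,0]'
python3 -c "
from h import *
delta((.4954,.095,.15),-9)"
```

```text
clock: 27.02
position: [0.4433, 0.2686, 0.0082]
orientation: [1.944, 0.492, -1.944]
force: [-0.6, 0.3, -0.2]
finger_gap: 0.0869
clock: 27.78
position: [0.4432, 0.269, 0.0081]
orientation: [1.944, 0.492, -1.944]
force: [-0.7, -1.5, 1.9]
finger_gap: 0.0436
clock: 28.4
position: [0.4441, 0.2698, 0.1748]
orientation: [1.947, 0.495, -1.942]
force: [0.6, -1.0, -1.3]
finger_gap: 0.0438
pos [0.4441 0.2698 0.1748] yaw -61.6 -> rows [ 24. 178.  38.] turn -52.6 q7 -1.64 gap 0.0438 t 28.4
```

```bash
python3 -m creep '[24,100,38,-20, 24,178,38,-53, 24,178,38,-53, 24,178,38,-53, 24,178,38,-53, 24,178,38,-53, 24,178,38,-53, 24,178,38,-53]' && python3 -m creep '[30,0,0,0, 45,0,0,0, 51,0,0,0, 54,0,1,0, 57,0,1,0, 60,0,2,0, 63,0,2,0, 66,0,3,0, 68,0,4,0, 68,0,4,0]' 0 6; python3 -m creep '[-10,0,0,0, -25,0,0,0, -25,0,0,0, -25,0,0,0]' 0 12
python3 - <<'E'
from h import *
from prof import prof
delta((.4954,.095,.15),-9)
for n in('wrist','side'):
    s=snap(n);print(n);prof(wcloud(s) if n=='wrist' else cloud(s),s['frame'])
E
```

```text
clock: 29.4
position: [0.4941, 0.0942, 0.1483]
orientation: [1.318, 1.134, -1.32]
force: [0.0, -0.2, -0.6]
finger_gap: 0.0435
clock: 30.65
position: [0.494, 0.0897, 0.0813]
orientation: [1.319, 1.134, -1.319]
force: [-2.9, -4.5, 3.9]
finger_gap: 0.0442
clock: 31.15
position: [0.494, 0.0908, 0.1062]
orientation: [1.319, 1.135, -1.318]
force: [-0.3, -0.8, -0.2]
finger_gap: 0.0441
pos [0.494  0.0908 0.1062] yaw -8.5 -> rows [-44.   1.  -4.] turn 0.5 q7 -0.30 gap 0.0441 t 31.1
wrist
-60 4 z [104. 106. 109.] bgr [103 110 116]
-52 65 z [114. 120. 121.] bgr [34 34 32]
-44 32 z [121. 122. 124.] bgr [34 35 32]
-36 256 z [134. 136. 137.] bgr [ 53  83 120]
-28 339 z [137. 138. 140.] bgr [ 50  79 115]
-20 333 z [141. 142. 143.] bgr [ 50  78 115]
4 290 z [152. 153. 154.] bgr [ 50  80 117]
12 928 z [151. 153. 155.] bgr [ 53  84 123]
20 7283 z [149. 235. 247.] bgr [30 29 28]
28 5954 z [129. 213. 246.] bgr [49 66 66]
36 535 z [60. 78. 82.] bgr [101 138 155]
44 353 z [50. 60. 61.] bgr [103 141 159]
side
-68 43 z [ 47. 104. 115.] bgr [13 15 17]
-60 54 z [ 45.  96. 118.] bgr [15 19 21]
-52 29 z [ 50. 116. 123.] bgr [17 18 18]
-44 23 z [120. 125. 139.] bgr [16 17 18]
-36 55 z [125. 135. 214.] bgr [25 40 59]
-28 94 z [138. 233. 251.] bgr [18 21 25]
-20 90 z [ 45. 148. 254.] bgr [23 42 72]
-12 43 z [ 49.  56. 149.] bgr [42 66 80]
-4 30 z [ 58. 150. 153.] bgr [24 44 73]
4 21 z [149. 153. 159.] bgr [38 54 82]
12 12 z [ 70. 153. 156.] bgr [46 74 91]
```

```bash
python3 -m creep '[8,0,-2,0, 15,0,-2,0, 20,0,-2,0, 22,0,-4,0, 22,0,-4,0]' 0 15 && python3 -m creep '[0,0,0,0, 0,0,0,0, 0,0,0,0, 0,0,0,0]' 0.75 && python3 -m creep '[-30,0,0,0, -80,0,0,0, -120,0,0,0, -120,0,0,0, -120,0,-40,0, -120,0,-40,0]'
python3 prof.py wrist side; python3 -c "
from h import *
delta((.495,.093,.2),-9)"
```

```text
clock: 31.88
position: [0.4945, 0.0944, 0.084]
orientation: [1.318, 1.135, -1.319]
force: [-0.3, -0.1, -0.9]
finger_gap: 0.044
clock: 32.38
position: [0.4945, 0.0944, 0.0841]
orientation: [1.319, 1.135, -1.318]
force: [-0.8, -0.5, 0.3]
finger_gap: 0.0646
clock: 33.12
position: [0.4998, 0.137, 0.203]
orientation: [1.314, 1.137, -1.316]
force: [-0.0, -0.1, -0.0]
finger_gap: 0.0655
wrist
-12 97 z [115. 118. 119.] bgr [ 71 113 160]
-4 109 z [120. 122. 125.] bgr [ 71 112 160]
4 216 z [125. 127. 128.] bgr [ 78 122 172]
12 236 z [123. 125. 126.] bgr [ 74 116 165]
20 292 z [117. 120. 124.] bgr [ 50  79 115]
28 453 z [ 84. 106. 114.] bgr [ 47  74 108]
36 279 z [60. 62. 82.] bgr [101 138 156]
44 194 z [47. 60. 61.] bgr [100 139 157]
side
-68 9 z [45. 49. 54.] bgr [16 28 55]
-60 41 z [45. 55. 68.] bgr [14 19 23]
-52 40 z [49. 69. 79.] bgr [13 15 16]
-44 33 z [72. 79. 87.] bgr [12 15 14]
-36 43 z [ 82.  92. 101.] bgr [18 26 42]
-28 35 z [ 90. 102. 109.] bgr [ 40  75 130]
-20 29 z [104. 110. 117.] bgr [ 40  76 133]
-12 26 z [113. 118. 123.] bgr [ 41  79 137]
-4 21 z [118. 125. 129.] bgr [ 41  80 137]
4 15 z [121. 127. 130.] bgr [ 41  77 132]
12 8 z [126. 129. 129.] bgr [ 81  98 126]
pos [0.5    0.1336 0.2031] yaw -8.5 -> rows [ 3.  1. 41.] turn 0.5 q7 -0.44 gap 0.0659 t 33.2
```

```bash
python3 -m creep '[0,1,32,0, 50,1,32,0, 90,1,32,0, 108,1,32,0, 116,1,32,0, 116,1,32,0]' 0.75 && python3 -m creep '[0,0,0,0, 0,0,0,0, 0,0,0,0, 0,0,0,0]' 0 15 && python3 -m creep '[-15,0,0,0, -40,0,0,0, -70,0,0,0, -90,0,0,0, -90,0,0,0]' 0 10 && python3 -m creep '[0,50,-10,20, 0,90,-10,40, 0,135,-10,90, 0,135,-10,90, 0,135,-10,90, 0,135,-10,90, 0,135,-10,90, 0,135,-10,90, 0,135,-10,90, 0,135,-10,90]'; python3 -c "
from h import *
delta((.6316,.0917,.103),-99)"
```

```text
clock: 33.98
position: [0.4971, 0.102, 0.0886]
orientation: [1.319, 1.134, -1.318]
force: [0.7, -1.0, 0.3]
finger_gap: 0.0653
clock: 34.48
position: [0.497, 0.1024, 0.0884]
orientation: [1.319, 1.135, -1.318]
force: [-0.6, 0.7, 3.2]
finger_gap: 0.044
clock: 35.1
position: [0.4977, 0.1023, 0.1799]
orientation: [1.321, 1.134, -1.316]
force: [0.0, 0.1, -1.4]
finger_gap: 0.0439
clock: 36.35
position: [0.6313, 0.0918, 0.1772]
orientation: [-2.143, 0.161, 2.146]
force: [-0.1, 0.2, -0.4]
finger_gap: 0.0442
pos [0.6313 0.0918 0.1772] yaw -98.5 -> rows [74. -0. -0.] turn 0.5 q7 -1.50 gap 0.0442 t 36.4
```

```bash
python3 -m creep '[40,0,0,0, 74,0,0,0, 74,0,0,0, 74,0,10,0, 74,0,16,0, 74,0,22,0, 74,0,28,0, 71,0,34,0, 69,0,40,0, 67,0,46,0, 65,0,52,0, 64,0,58,0, 64,0,63,0, 64,0,63,0]' 0 6 && python3 -m creep '[-60,0,-5,0, -110,0,-10,0, -137,0,-15,0, -137,60,-30,0, -137,120,-45,0, -137,180,-60,0, -137,240,-75,0, -137,442,-116,0, -137,442,-116,0, -137,442,-116,0, -137,442,-116,0, -137,442,-116,0]' 0 15;  python3 -c "
from h import *
plug()"
```

```text
clock: 38.1
position: [0.5689, 0.1015, 0.114]
orientation: [-2.143, 0.16, 2.144]
force: [-0.2, 0.5, -0.1]
finger_gap: 0.0439
clock: 39.6
position: [0.6169, -0.3554, 0.2504]
orientation: [-2.14, 0.165, 2.144]
force: [0.3, -0.8, -0.6]
finger_gap: 0.0437
tcp [ 0.6169 -0.3554  0.2504]
side plug 112 z [-60. -29.]
   z -55 across mid -2.7 width 19.2 29
   z -45 across mid -2.1 width 21.5 34
   z -35 across mid -1.0 width 23.0 39
   z -25 across mid -1.9 width 9.9 6
side head 445 z [-27.  41.]
   z -25 across mid 3.1 width 22.9 17
   z -15 across mid 1.2 width 39.7 73
   z -5 across mid 2.8 width 39.4 80
   z 5 across mid 2.9 width 39.4 78
   z 15 across mid 4.5 width 40.0 69
   z 25 across mid 6.2 width 39.4 45
   z 35 across mid 6.5 width 40.3 69
scene plug 82 z [-59. -24.]
   z -55 across mid 3.6 width 16.5 21
   z -45 across mid 4.0 width 19.1 27
   z -35 across mid 3.8 width 19.7 27
   z -25 across mid 9.1 width 10.4 6
scene head 451 z [-23.  37.]
   z -25 across mid -3.1 width 35.8 21
   z -15 across mid -0.4 width 50.5 71
   z -5 across mid -0.3 width 50.8 73
   z 5 across mid -0.4 width 51.3 73
   z 15 across mid -2.4 width 52.6 66
   z 25 across mid -3.5 width 50.7 74
   z 35 across mid -5.9 width 26.8 72
```

```bash
python3 -m creep '[0,-2,-1,0, 30,-2,-1,0, 55,-2,-1,0, 70,-2,-1,0, 80,-2,-1,0, 88,-2,-1,0, 96,-2,-1,0, 100,-2,-1,0, 100,-2,-1,0]' && python3 -m creep '[2,0,0,0, 4,0,0,0, 6,0,0,0, 8,0,0,0, 10,0,0,0, 10,0,0,0]' 0 6
```

```text
clock: 40.83
position: [0.6192, -0.3516, 0.151]
orientation: [-2.143, 0.161, 2.144]
force: [-0.5, -1.0, -0.6]
finger_gap: 0.0443
clock: 41.58
position: [0.6196, -0.3517, 0.1418]
orientation: [-2.145, 0.161, 2.143]
force: [-2.1, -1.7, 5.3]
finger_gap: 0.044
```

```bash
python3 -c "
from h import *
plug()" | grep -A9 'head'
```

```text
side head 346 z [-27.  35.]
   z -25 across mid 1.2 width 33.8 20
   z -15 across mid -0.6 width 38.4 55
   z -5 across mid -0.4 width 39.7 68
   z 5 across mid 1.4 width 39.7 76
   z 15 across mid 3.2 width 39.7 51
   z 25 across mid 4.5 width 40.9 43
   z 35 across mid 4.9 width 39.5 29
scene plug few
scene head 376 z [-20.  39.]
   z -25 across mid -8.3 width 37.9 8
   z -15 across mid 1.1 width 48.3 56
   z -5 across mid -0.6 width 49.9 59
   z 5 across mid -1.3 width 52.3 58
   z 15 across mid -1.7 width 52.7 50
   z 25 across mid -3.4 width 51.5 68
   z 35 across mid -7.4 width 24.9 73
```

```bash
python3 -m creep '[0,0,0,0, 0,0,0,0, 0,0,0,0, 0,0,0,0, 0,0,0,0]' 0.65 && python3 -m creep '[-40,0,0,0, -90,0,0,0, -110,0,0,0, -110,0,0,0]'
cat >> h.py <<'E'
def seated(c,name):
    for n in('scene','side'):
        b=snap(n);W=cloud(b);hsv=cv2.cvtColor(b['frame'],cv2.COLOR_BGR2HSV)
        m=(np.hypot(W[...,0]-c[0],W[...,1]-c[1])<.06)&(hsv[...,0]>4)&(hsv[...,0]<18)&(hsv[...,1]>115)
        q=W[m];q=q[(q[:,2]<.2)&(q[:,2]>.09)];vu=b['view'][0,:3];e=(q-np.array([*c,.12]))@vu*1000;z=q[:,2]*1000
        print(name,n,len(q),'z',np.round(np.percentile(z,[1,99])),[(z0+5,round(float(np.mean(np.percentile(e[(z>=z0)&(z<z0+10)],[3,97]))),1)) for z0 in range(110,190,10) if ((z>=z0)&(z<z0+10)).sum()>8])
E
python3 -c "
from h import *
seated((.617,-.353),'third');seated((.4455,-.2),'second')"
```

```text
clock: 42.3
position: [0.6196, -0.3511, 0.141]
orientation: [-2.144, 0.16, 2.144]
force: [0.1, -0.1, -0.2]
finger_gap: 0.0564
clock: 42.8
position: [0.6199, -0.3518, 0.2522]
orientation: [-2.146, 0.161, 2.142]
force: [-0.1, -0.2, -1.6]
finger_gap: 0.0565
third scene 429 z [119. 179.] [(115, -1.7), (125, 1.8), (135, 1.4), (145, 0.2), (155, 1.0), (165, 1.6), (175, 2.4)]
third side 553 z [119. 182.] [(115, -2.0), (125, 0.0), (135, -0.2), (145, 0.3), (155, 0.1), (165, 0.7), (175, 1.2), (185, 1.1)]
second scene 526 z [126. 186.] [(125, -0.9), (135, 2.3), (145, 2.5), (155, 4.1), (165, 3.1), (175, 4.3), (185, 3.0)]
second side 635 z [126. 190.] [(125, -3.5), (135, -2.9), (145, -2.6), (155, -1.2), (165, -3.1), (175, -2.4), (185, -3.6)]
```

```bash
python3 -c "
from h import *
delta((.52,.40,.24),120)"
```

```text
pos [ 0.6192 -0.3506  0.2492] yaw -98.6 -> rows [  10. -727.  210.] turn 141.4 q7 -0.90 gap 0.0560 t 43.0
```

```bash
python3 -m creep '[5,-60,15,-10, 5,-120,30,-20, 10,-180,45,-30, 10,-240,60,-40, 10,-300,75,-50, 10,-360,100,-60, 10,-420,120,-70, 10,-480,140,-80, 10,-540,160,-90, 10,-600,180,-100, 10,-660,195,-110, 10,-727,210,-120, 10,-727,210,-120, 10,-727,210,-120]' 1 && python3 -m creep '[0,0,0,-10, 0,0,0,-20, 0,0,0,-30, 0,0,0,-40, 0,0,0,-50, 0,0,0,-60, 0,0,0,-70, 0,0,0,-80, 0,0,0,-90, 0,0,0,-98, 0,0,0,-98]'
python3 - <<'E'
from h import *
s=snap('wrist');W=wcloud(s);print(state()['q'])
c,az=stopper(W,s['frame'],(.516,.457),.018)
delta((*c,.006),az+90)
cv2.imwrite('pics/w2.png',cv2.resize(s['frame'],(480,300)))
E
```

```text
clock: 44.75
position: [0.5196, 0.3989, 0.2396]
orientation: [0.927, 1.363, -0.931]
force: [0.1, -0.0, 0.0]
finger_gap: 0.0869
clock: 46.12
position: [0.521, 0.3965, 0.2411]
orientation: [-0.4, 1.534, 0.399]
force: [-0.5, -0.0, -1.0]
finger_gap: 0.0871
[-1.00865542  0.33867458  0.38446379  1.40802304 -0.12599461  1.41926329
  1.45344397]
top n 1126 z 0.0353 rect [513.3 456.4] [36.4 60.3] plug az rect 95.1, dark 82.5 dist 0.044
pos [0.5209 0.397  0.2411] yaw 119.1 -> rows [235.  56.  22.] turn -66.0 q7 1.45 gap 0.0868 t 46.2
```

```bash
python3 -m creep '[60,58,23,-10, 110,58,23,-20, 110,58,23,-30, 110,58,23,-40, 110,58,23,-50, 110,58,23,-60, 160,58,23,-60, 200,58,23,-60, 225,58,23,-60, 235,58,23,-60, 235,58,23,-60]' 1 && python3 -m creep '[0,0,0,0, 0,0,0,0, 0,0,0,0, 0,0,0,0, 0,0,0,0, 0,0,0,0, 0,0,0,0]' 0 20 && python3 -m creep '[-30,0,0,0, -80,0,0,0, -140,0,0,0, -165,0,0,0, -165,0,0,0]'
python3 -c "
from h import *
delta((.4954,.095,.15),-9);print(state()['q'])"
```

```text
clock: 47.55
position: [0.5118, 0.4602, 0.006]
orientation: [-1.201, 1.215, 1.2]
force: [-0.3, 1.2, -0.5]
finger_gap: 0.0871
clock: 48.42
position: [0.5117, 0.4607, 0.0061]
orientation: [-1.202, 1.214, 1.202]
force: [0.3, -0.2, 1.4]
finger_gap: 0.0362
clock: 49.05
position: [0.5126, 0.4616, 0.1736]
orientation: [-1.201, 1.209, 1.201]
force: [0.2, 0.0, -1.1]
finger_gap: 0.0368
pos [0.5126 0.4616 0.1736] yaw 179.4 -> rows [  22.   14. -367.] turn -171.6 q7 2.39 gap 0.0368 t 49.0
[-0.92095478  0.42696373  0.17126096  1.40390871 -0.07328571  1.31264109
  2.38530467]
```

```bash
python3 -m creep '[22,2,-60,10, 22,4,-120,20, 22,6,-180,30, 22,8,-240,40, 22,10,-300,50, 22,14,-367,60, 22,14,-367,70, 22,14,-367,80, 22,14,-367,90, 22,14,-367,100, 22,14,-367,100, 22,14,-367,100]' && python3 -m creep '[0,0,0,10, 0,0,0,20, 0,0,0,30, 0,0,0,40, 0,0,0,50, 0,0,0,60, 0,0,0,70, 0,0,0,80, 0,0,0,88, 0,0,0,88, 0,0,0,88]'; python3 -c "
from h import *
delta((.4954,.095,.15),-9)"
```

```text
clock: 50.55
position: [0.4936, 0.0938, 0.1483]
orientation: [0.141, 1.567, -0.142]
force: [-0.0, -0.1, -0.9]
finger_gap: 0.0364
clock: 51.92
position: [0.494, 0.0939, 0.1489]
orientation: [1.315, 1.137, -1.315]
force: [0.0, 0.2, 0.2]
finger_gap: 0.0364
pos [0.494  0.0939 0.1489] yaw -8.3 -> rows [-1.  1. -1.] turn 0.7 q7 -0.38 gap 0.0364 t 51.9
```

```bash
python3 -m creep '[30,1,-1,0, 45,1,-1,0, 51,1,-1,0, 54,1,0,0, 57,1,0,0, 60,1,1,0, 63,1,1,0, 66,1,2,0, 67,1,3,0, 67,1,3,0]' 0 5; python3 -m creep '[-10,0,0,0, -25,0,0,0, -25,0,0,0, -25,0,0,0]' 0 12
python3 - <<'E'
from h import *
from prof import prof
delta((.4954,.095,.15),-9)
for n in('wrist','side'):
    s=snap(n);print(n);prof(wcloud(s) if n=='wrist' else cloud(s),s['frame'],8)
E
```

```text
clock: 53.18
position: [0.4949, 0.091, 0.0821]
orientation: [1.319, 1.135, -1.318]
force: [1.1, -2.1, 1.4]
finger_gap: 0.0356
clock: 53.68
position: [0.4946, 0.091, 0.1072]
orientation: [1.319, 1.135, -1.318]
force: [0.4, -0.6, 0.1]
finger_gap: 0.0357
pos [0.4946 0.091  0.1072] yaw -8.6 -> rows [-43.   0.  -4.] turn 0.4 q7 -0.35 gap 0.0357 t 53.7
wrist
-28 54 z [132. 133. 134.] bgr [ 41  72 109]
-20 30 z [133. 134. 135.] bgr [ 47  72 103]
-4 22 z [142. 143. 143.] bgr [ 48  77 113]
4 369 z [143. 145. 146.] bgr [ 48  77 113]
12 405 z [147. 148. 149.] bgr [ 48  77 112]
20 3490 z [152. 234. 247.] bgr [31 30 29]
28 4682 z [149. 232. 248.] bgr [29 29 28]
36 531 z [148. 150. 152.] bgr [25 27 26]
44 576 z [150. 152. 154.] bgr [25 26 26]
52 610 z [152. 155. 156.] bgr [25 27 26]
60 665 z [154. 157. 159.] bgr [25 27 26]
side
-68 4 z [46. 47. 49.] bgr [17 30 57]
-60 18 z [44. 49. 53.] bgr [19 32 59]
-52 5 z [48. 51. 53.] bgr [42 68 91]
-36 10 z [115. 214. 218.] bgr [56 60 76]
-28 63 z [ 57. 140. 250.] bgr [21 40 68]
-20 79 z [ 47. 137. 254.] bgr [20 38 67]
-12 42 z [ 49.  61. 143.] bgr [50 79 97]
-4 26 z [ 58.  68. 145.] bgr [50 76 95]
4 29 z [ 66.  76. 150.] bgr [48 77 96]
12 24 z [ 75. 114. 151.] bgr [28 45 70]
20 14 z [ 76. 151. 154.] bgr [21 39 67]
28 4 z [147. 152. 153.] bgr [16 22 28]
36 8 z [150. 152. 156.] bgr [ 9 12 13]
44 11 z [149. 154. 157.] bgr [10  9 10]
52 8 z [155. 156. 160.] bgr [16 17 18]
60 7 z [154. 158. 159.] bgr [15 16 16]
```

```bash
python3 -m creep '[-60,0,0,0, -60,0,-50,-10, -60,0,-100,-20, -60,0,-150,-30, -60,0,-172,-40, -60,0,-172,-50, -60,0,-172,-60, -60,0,-172,-70, -60,0,-172,-80, -60,0,-172,-90, -60,0,-172,-100, -60,0,-172,-110, -60,0,-172,-120, -60,0,-172,-128, -60,0,-172,-128, -60,0,-172,-128]';python3 -c "
from h import *
delta((.47,.27,.016),120)"
```

```text
clock: 55.78
position: [0.5201, 0.2608, 0.1668]
orientation: [-0.4, 1.534, 0.4]
force: [-0.4, -0.4, -0.6]
finger_gap: 0.0362
pos [0.5201 0.2608 0.1668] yaw 119.3 -> rows [151.  33. -39.] turn -0.7 q7 1.59 gap 0.0362 t 55.8
```

```bash
python3 -m creep '[60,0,0,0, 110,0,0,0, 135,0,0,0, 142,0,0,0, 148,0,0,0, 154,0,0,0, 158,0,0,0, 158,0,0,0]' 0 4 && python3 -m creep '[0,0,0,0, 0,0,0,0, 0,0,0,0, 0,0,0,0]' 0.9 && python3 -m creep '[-60,0,0,0, -120,0,0,0, -180,0,0,0, -220,0,0,0, -220,0,0,10, -220,0,0,20, -220,0,0,30, -220,0,0,40, -220,0,0,50, -220,0,0,60, -220,0,0,70, -220,0,0,80, -220,0,0,90, -220,0,0,90]' 1 && python3 -m creep '[0,0,0,10, 0,0,0,20, 0,0,0,30, 0,0,0,40, 0,0,0,50, 0,0,0,60, 0,0,0,70, 0,0,0,80, 0,0,0,90, 0,0,0,90]'
python3 - <<'E'
from h import *
s=snap('wrist');W=wcloud(s)
cv2.imwrite('pics/w3.png',cv2.resize(s['frame'],(480,300)))
try:
    c,az=stopper(W,s['frame'],(.52,.26),.018,.11); delta((*c,.006),az+90)
except Exception as e: print(e)
E
```

```text
clock: 56.78
position: [0.5202, 0.2609, 0.0091]
orientation: [-0.403, 1.533, 0.403]
force: [0.2, -0.7, -0.8]
finger_gap: 0.0359
clock: 57.28
position: [0.5203, 0.2609, 0.0092]
orientation: [-0.403, 1.533, 0.403]
force: [-0.1, 0.3, -0.1]
finger_gap: 0.0682
clock: 59.02
position: [0.5202, 0.2609, 0.229]
orientation: [0.822, 1.41, -0.822]
force: [-0.0, -0.1, -0.2]
finger_gap: 0.087
clock: 60.28
position: [0.5202, 0.2609, 0.229]
orientation: [1.93, 0.512, -1.93]
force: [0.3, -0.4, -0.6]
finger_gap: 0.0867
top n 1233 z 0.0354 rect [509.3 255.9] [59.5 34.2] plug az rect -149.8, dark -149.6 dist 0.049
pos [0.5202 0.2609 0.229 ] yaw -60.2 -> rows [223.  -1.  12.] turn -0.4 q7 -1.50 gap 0.0871 t 60.3
```

View pics/w3.png

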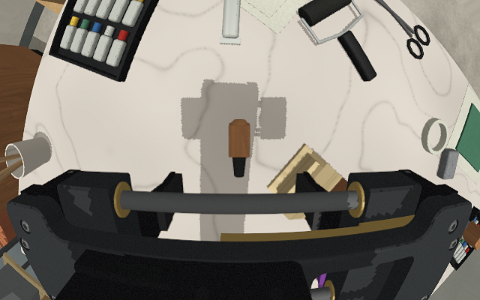

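```bash
python3 -m creep '[60,-1,14,0, 110,-1,14,0, 160,-1,14,0, 200,-1,14,0, 215,-1,14,0, 223,-1,14,0, 223,-1,14,0]' 1 && python3 -m creep '[0,0,0,0, 0,0,0,0, 0,0,0,0, 0,0,0,0, 0,0,0,0, 0,0,0,0, 0,0,0,0]' 0 20 && python3 -m creep '[-30,0,0,0, -80,0,0,0, -140,0,0,0, -165,0,0,0, -165,0,0,0]'
python3 -c "
from h import *
delta((.4954,.095,.15),-9)"
```

```text
clock: 61.2
position: [0.5081, 0.2552, 0.0068]
orientation: [1.933, 0.509, -1.931]
force: [-0.0, 0.1, 1.1]
finger_gap: 0.0871
clock: 62.08
position: [0.5075, 0.2548, 0.006]
orientation: [1.933, 0.508, -1.933]
force: [-0.4, 0.3, -0.4]
finger_gap: 0.0359
clock: 62.7
position: [0.5086, 0.2555, 0.1731]
orientation: [1.937, 0.51, -1.93]
force: [-0.3, -0.0, -0.3]
finger_gap: 0.0356
pos [0.5086 0.2555 0.1731] yaw -60.6 -> rows [ 23. 133.  90.] turn -51.6 q7 -1.50 gap 0.0356 t 62.7
```

```bash
python3 -m creep '[23,60,50,-20, 23,133,90,-52, 23,133,90,-52, 23,133,90,-52, 23,133,90,-52, 23,133,90,-52, 23,133,90,-52, 23,133,90,-52]' && python3 -m creep '[30,0,0,0, 45,0,0,0, 51,0,0,0, 54,0,1,0, 57,0,1,0, 60,0,2,0, 63,0,2,0, 66,0,3,0, 68,0,4,0, 68,0,4,0]' 0 5; python3 -m creep '[-10,0,0,0, -25,0,0,0, -25,0,0,0, -25,0,0,0]' 0 12
python3 - <<'E'
from h import *
from prof import prof
delta((.4954,.095,.15),-9)
for n in('wrist','side'):
    s=snap(n);print(n);prof(wcloud(s) if n=='wrist' else cloud(s),s['frame'],8)
E
```

```text
clock: 63.7
position: [0.4943, 0.0949, 0.1477]
orientation: [1.319, 1.134, -1.32]
force: [0.5, -0.2, -0.1]
finger_gap: 0.0358
clock: 64.95
position: [0.4941, 0.091, 0.0799]
orientation: [1.319, 1.135, -1.318]
force: [1.4, -2.3, 0.9]
finger_gap: 0.0361
clock: 65.45
position: [0.4939, 0.0911, 0.1052]
orientation: [1.319, 1.135, -1.318]
force: [0.2, -1.3, -0.4]
finger_gap: 0.0361
pos [0.4939 0.0911 0.1052] yaw -8.5 -> rows [-45.   1.  -4.] turn 0.5 q7 -0.35 gap 0.0361 t 65.5
wrist
-60 79 z [101. 104. 107.] bgr [35 36 35]
-52 127 z [106. 109. 111.] bgr [35 38 37]
-44 102 z [111. 113. 116.] bgr [35 37 36]
-36 56 z [126. 127. 128.] bgr [ 49  77 114]
-28 215 z [128. 129. 131.] bgr [ 47  76 111]
-20 21 z [131. 131. 132.] bgr [ 48  72 102]
4 350 z [143. 145. 146.] bgr [ 48  75 111]
12 496 z [146. 147. 149.] bgr [ 49  77 113]
20 3704 z [145. 232. 245.] bgr [31 30 29]
28 5016 z [133. 213. 245.] bgr [45 57 58]
36 358 z [60. 61. 82.] bgr [ 99 135 153]
44 230 z [47. 60. 61.] bgr [104 142 159]
side
-68 13 z [ 46. 100. 105.] bgr [14 17 19]
-60 39 z [ 46.  92. 108.] bgr [14 18 25]
-52 24 z [ 49. 107. 114.] bgr [16 17 17]
-44 14 z [109. 113. 117.] bgr [16 17 16]
-36 29 z [116. 124. 213.] bgr [20 35 58]
-28 66 z [ 81. 224. 249.] bgr [18 35 58]
-20 56 z [ 45. 225. 255.] bgr [19 38 63]
-12 28 z [ 48.  58. 140.] bgr [42 66 79]
-4 22 z [ 57. 139. 143.] bgr [23 41 71]
4 15 z [ 70. 145. 150.] bgr [25 43 72]
12 14 z [ 90. 147. 153.] bgr [46 69 87]
```

```bash
python3 -m creep '[8,0,-4,0, 14,0,-4,0, 18,0,-4,0, 20,0,-5,0, 20,0,-5,0]' 0 15 && python3 -m creep '[0,0,0,0, 0,0,0,0, 0,0,0,0, 0,0,0,0]' 0.65 && python3 -m creep '[-30,0,0,0, -80,0,0,0, -120,0,0,0, -120,0,0,0, -120,0,-40,0, -120,0,-40,0]'
python3 prof.py wrist side; python3 -c "
from h import *
delta((.495,.093,.2),-9)"
```

```text
clock: 66.18
position: [0.4946, 0.0958, 0.0849]
orientation: [1.318, 1.135, -1.319]
force: [0.5, -0.2, -1.3]
finger_gap: 0.0357
clock: 66.68
position: [0.4947, 0.0958, 0.0851]
orientation: [1.319, 1.135, -1.318]
force: [0.4, -0.4, -0.4]
finger_gap: 0.0556
clock: 67.42
position: [0.4999, 0.1383, 0.2038]
orientation: [1.314, 1.138, -1.317]
force: [0.5, -0.2, -0.8]
finger_gap: 0.0568
wrist
-20 89 z [ 94.  98. 100.] bgr [ 66 104 151]
-12 85 z [101. 104. 107.] bgr [ 66 104 149]
-4 114 z [109. 111. 115.] bgr [ 66 103 149]
4 138 z [116. 120. 122.] bgr [ 69 107 153]
12 227 z [118. 120. 122.] bgr [ 74 116 164]
20 255 z [115. 118. 121.] bgr [ 54  85 123]
28 439 z [ 84. 106. 114.] bgr [ 51  80 116]
36 283 z [60. 61. 82.] bgr [101 139 157]
44 204 z [47. 60. 61.] bgr [ 99 138 157]
side
-60 26 z [43. 48. 52.] bgr [17 31 57]
-52 24 z [47. 55. 62.] bgr [14 16 19]
-44 26 z [55. 63. 69.] bgr [14 17 16]
-36 34 z [61. 73. 83.] bgr [15 15 17]
-28 41 z [69. 87. 94.] bgr [31 63 97]
-20 41 z [ 76.  96. 107.] bgr [ 38  70 121]
-12 30 z [ 91. 104. 112.] bgr [ 38  69 122]
-4 30 z [106. 114. 120.] bgr [ 37  69 120]
4 24 z [117. 120. 124.] bgr [ 38  71 122]
12 6 z [120. 123. 125.] bgr [ 57  75 108]
20 5 z [121. 121. 123.] bgr [ 99 112 130]
pos [0.5001 0.1351 0.204 ] yaw -8.5 -> rows [ 4.  1. 42.] turn 0.5 q7 -0.47 gap 0.0568 t 67.5
```

```bash
python3 -m creep '[0,1,33,0, 50,1,33,0, 90,1,33,0, 108,1,33,0, 116,1,33,0, 116,1,33,0]' 0.65 && python3 -m creep '[0,0,0,0, 0,0,0,0, 0,0,0,0, 0,0,0,0]' 0 15 && python3 -m creep '[-15,0,0,0, -40,0,0,0, -70,0,0,0, -90,0,0,0, -90,0,0,0]' 0 10 && python3 -m creep '[0,50,-10,20, 0,90,-10,40, 0,135,-10,90, 0,135,-10,90, 0,135,-10,90, 0,135,-10,90, 0,135,-10,90, 0,135,-10,90, 0,135,-10,90, 0,135,-10,90]'; python3 -c "
from h import *
delta((.6316,.0917,.103),-99)"
```

```text
clock: 68.28
position: [0.4966, 0.102, 0.089]
orientation: [1.318, 1.134, -1.32]
force: [0.9, -0.1, 0.6]
finger_gap: 0.0563
clock: 68.78
position: [0.497, 0.1028, 0.0895]
orientation: [1.319, 1.135, -1.318]
force: [-0.2, -0.6, 4.2]
finger_gap: 0.0355
clock: 69.4
position: [0.4977, 0.1028, 0.1811]
orientation: [1.321, 1.134, -1.316]
force: [0.6, -0.9, -1.5]
finger_gap: 0.0358
clock: 70.65
position: [0.6312, 0.0924, 0.1782]
orientation: [-2.143, 0.161, 2.146]
force: [-0.7, 0.8, -0.8]
finger_gap: 0.0356
pos [0.6312 0.0924 0.1782] yaw -98.5 -> rows [75.  1. -1.] turn 0.5 q7 -1.67 gap 0.0356 t 70.7
```

```bash
python3 -m creep '[40,0,0,0, 75,0,0,0, 75,0,0,0, 75,0,10,0, 75,0,16,0, 75,0,22,0, 75,0,28,0, 73,0,34,0, 71,0,40,0, 69,0,46,0, 67,0,52,0, 65,0,58,0, 64,0,64,0, 64,0,68,0, 64,0,72,0, 64,0,72,0]' 0 6 && python3 -m creep '[-60,0,-5,0, -110,0,-10,0, -137,0,-15,0, -137,60,-30,0, -137,120,-45,0, -137,180,-60,0, -137,288,-90,0, -137,288,-90,0, -137,288,-90,0, -137,288,-90,0, -137,288,-90,0]' 0 15;  python3 -c "
from h import *
plug()"
```

```text
clock: 72.65
position: [0.5604, 0.1031, 0.1152]
orientation: [-2.144, 0.16, 2.143]
force: [1.3, 0.1, -0.0]
finger_gap: 0.036
clock: 74.03
position: [0.607, -0.1933, 0.2518]
orientation: [-2.144, 0.157, 2.145]
force: [-0.4, -0.4, 0.1]
finger_gap: 0.0357
tcp [ 0.607  -0.1933  0.2518]
side plug 72 z [-62. -30.]
   z -65 across mid 3.2 width 11.4 7
   z -55 across mid 3.5 width 13.4 18
   z -45 across mid 3.9 width 14.6 23
   z -35 across mid 4.8 width 17.0 21
side head 296 z [-30.  48.]
   z -35 across mid 6.4 width 17.9 6
   z -25 across mid 6.5 width 28.0 23
   z -15 across mid 6.3 width 31.3 47
   z -5 across mid 6.4 width 30.0 46
   z 5 across mid 8.1 width 30.7 54
   z 15 across mid 8.2 width 30.3 41
   z 25 across mid 17.1 width 17.6 37
   z 35 across mid 16.8 width 13.8 29
scene plug 84 z [-64. -31.]
   z -65 across mid -2.4 width 13.8 13
   z -55 across mid -3.2 width 17.4 22
   z -45 across mid -2.1 width 16.2 27
   z -35 across mid -0.3 width 15.5 21
scene head 439 z [-26.  45.]
   z -25 across mid -4.5 width 37.1 36
   z -15 across mid -3.9 width 42.1 68
   z -5 across mid -4.0 width 43.2 68
   z 5 across mid -4.4 width 41.4 62
   z 15 across mid -4.9 width 39.8 61
   z 25 across mid -7.0 width 39.9 84
   z 35 across mid -4.5 width 22.5 48
```

```bash
python3 -m creep '[0,2,5,0, 30,2,5,0, 55,2,5,0, 70,2,5,0, 80,2,5,0, 88,2,5,0, 96,2,5,0, 104,2,5,0, 104,2,5,0]' && python3 -m creep '[2,0,0,0, 4,0,0,0, 6,0,0,0, 8,0,0,0, 10,0,0,0, 10,0,0,0]' 0 6; python3 -c "
from h import *
plug()" | grep -A9 'head'
```

```text
clock: 75.25
position: [0.6011, -0.1962, 0.1475]
orientation: [-2.143, 0.161, 2.145]
force: [0.5, -1.1, -0.5]
finger_gap: 0.0361
clock: 76.0
position: [0.6013, -0.1964, 0.1381]
orientation: [-2.144, 0.161, 2.144]
force: [-0.2, 0.3, 0.2]
finger_gap: 0.0358
side head 245 z [-25.  37.]
   z -25 across mid 4.5 width 28.1 27
   z -15 across mid 5.4 width 30.3 42
   z -5 across mid 7.6 width 30.0 41
   z 5 across mid 7.1 width 29.3 40
   z 15 across mid 8.4 width 32.1 35
   z 25 across mid 16.7 width 16.0 31
   z 35 across mid 17.7 width 13.6 25
scene plug few
scene head 356 z [-24.  34.]
   z -25 across mid -3.3 width 35.1 25
   z -15 across mid -3.2 width 40.8 56
   z -5 across mid -3.8 width 41.6 55
   z 5 across mid -4.6 width 41.7 55
   z 15 across mid -6.4 width 39.0 45
   z 25 across mid -5.9 width 39.3 77
   z 35 across mid -6.2 width 20.3 43
```

```bash
python3 -m creep '[1,0,0,0, 2,0,0,0, 3,0,0,0, 4,0,0,0, 4,0,0,0]' 0 6 && python3 -m creep '[0,0,0,0, 0,0,0,0, 0,0,0,0, 0,0,0,0, 0,0,0,0]' 0.6 && python3 -m creep '[-40,0,0,0, -90,0,0,0, -120,0,0,0, -120,0,0,0, -120,0,0,0]'
python3 - <<'E'
from h import *
seated((.607,-.1945),'small');seated((.617,-.353),'third');seated((.4455,-.2),'second')
s=snap('scene');a=snap('side')
cv2.imwrite('pics/p6.png',np.hstack([cv2.resize(s['frame'][100:260,180:380],(400,320)),cv2.resize(a['frame'][180:340,200:400],(400,320))]))
E
```

```text
clock: 76.72
position: [0.6014, -0.1966, 0.1348]
orientation: [-2.144, 0.161, 2.143]
force: [-3.4, 1.8, 7.3]
finger_gap: 0.0357
clock: 77.35
position: [0.6013, -0.1963, 0.134]
orientation: [-2.144, 0.161, 2.144]
force: [0.9, 0.0, -0.9]
finger_gap: 0.0523
clock: 77.97
position: [0.6011, -0.1961, 0.2533]
orientation: [-2.143, 0.16, 2.144]
force: [-0.6, -0.1, -1.4]
finger_gap: 0.052
small scene 384 z [113. 172.] [(115, -1.1), (125, -1.0), (135, -1.2), (145, -1.0), (155, -0.1), (165, -1.2), (175, 0.7)]
small side 325 z [111. 176.] [(115, -0.0), (125, -0.3), (135, -0.5), (145, -0.8), (155, -0.2), (165, 0.7), (175, 1.6)]
third scene 434 z [119. 179.] [(125, 2.5), (135, 1.7), (145, 0.0), (155, 1.3), (165, 0.7), (175, 0.7)]
third side 561 z [120. 182.] [(125, -0.0), (135, 0.6), (145, 0.3), (155, 0.1), (165, 0.6), (175, 1.5), (185, 3.4)]
second scene 528 z [127. 186.] [(125, 3.4), (135, 2.0), (145, 2.5), (155, 3.0), (165, 3.4), (175, 4.4), (185, 5.3)]
second side 634 z [126. 189.] [(125, -4.5), (135, -3.1), (145, -2.6), (155, -2.1), (165, -4.1), (175, -2.4), (185, -3.3)]
```

View pics/p6.png

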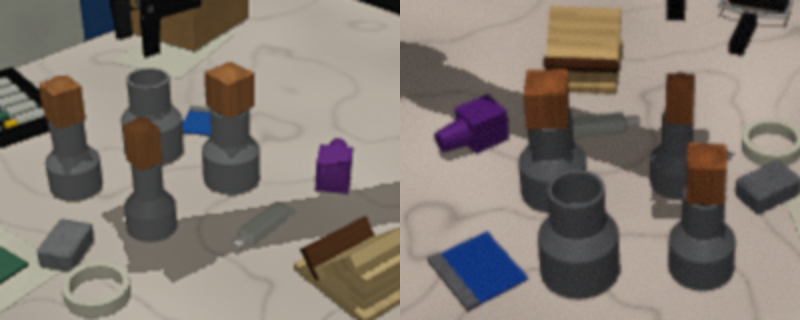

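```bash
python3 -m creep '[-20,0,0,0, -20,0,0,0, -20,0,0,0]'; python3 -c "
from cell import r
print(r.close_job())"
```

```text
clock: 78.75
position: [0.6015, -0.1965, 0.2744]
orientation: [-2.144, 0.161, 2.143]
force: [-0.4, 0.0, -0.4]
finger_gap: 0.0522
the job is handed in; nothing more can be done
None
```

The largest stopper was missing, so I left its bottle open. The second, third and smallest stoppers each rested on the block, let go, and then went into their own bottles in that order. I handed the job in at about 79 s of the 210 s allowed, and no verdict came back.

**How each stopper was turned upright:** they did not swing down by themselves, even at 3 N grip. I took each one by the end of its head and pushed its plug against the side of the block until it stood nearly upright. It was then lowered into the bottle until it touched the rim.

**Last checks:**
- All three heads stand upright. Their undersides measure 1 to 3 mm above the nominal rim height, which is within the limits and about the error of the depth readings.
- The third and smallest are centred within about 2.5 mm of where I first measured their bottles. The second reads 3 to 4 mm off, probably because its bottle shifted slightly when I pressed the stopper down.
- All four bottles are standing. The bystanders in the last pictures (sponge, tape, scraper, one tube) look where they were. The brayer and the other tube I did not check at the end. The gripper was open and clear of everything.

**What went wrong on the way:**
- The second stopper first came to rest askew, with its plug over the ledge, so I lifted it and laid it again.
- I first misjudged which way the smallest stopper's plug pointed, because a dark paint tray confused the reading. I touched it on the block the wrong way round while still holding it, then put it on the table and regripped it before laying it properly.

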